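Strip the blowpipe and pack the gas outfit

TASK

The gas-cutting blowpipe is held in the vice with a flashback arrestor screwed finger-tight on its hose inlet. The thread is not marked, so try which way it turns and unscrew the arrestor, lift it off once it is free, and stand it in its round cutout in the foam of the outfit case. Also press every loose outfit part on the bench (whichever are there: gauge, spanner, nozzle-cleaner case, spark lighter) fully home in its own matching cutout, and leave the carton, wire brush and hammer where they lie.

Things in the scene. Friction and masses are not known exactly. Their poses are not given: they have to be found in the camera images.
- arrestor: flashback arrestor: brushed-aluminium cylinder 32 mm in diameter with a black band and a white stripe, on a knurled brass union nut 34 mm in diameter, with a thin brass spigot on top; 72 mm tall, 0.22 kg. Origin: centre of the nut's underside; z up its axis. Nut 0 to 16 mm, straight round body to grip 16 to 60 mm, spigot (13 mm wide) 60 to 72 mm above the origin. Body and nut turn as one. It starts screwed finger-tight on the blowpipe inlet.
- seat (a point): top of the brass shoulder of the blowpipe inlet, on the axis of its upright thread, where the underside of the arrestor's nut sits when screwed on; 170 mm above the bench. The threaded stub rises 13 mm above it. A low blue capped inlet (10 mm high) stands 37 mm beside it, on the vice's -y side.
- thread (a joint): turning of the inlet thread together with the arrestor, in rad: 0 finger-tight (a hard stop beyond), and it grows as the arrestor is turned the way that loosens it, whichever way that is. Turning takes about 0.1 N m; tightening past 0 only makes the fingers slip. The nut is held down until about 7.5 rad (a turn and a quarter) and is free to lift off at 8 rad or more; it hardly rises meanwhile. A play of about 0.1 rad.
- vice: blue bench vice bolted to the bench, jaw tops 116 mm high, 100 mm wide jaws, about 100 mm behind and 150 mm (with its handle) before its middle along its own x. Origin: on the bench, under the thread's axis. A steel blowpipe shank stands between the jaws, nose down, with a brass inlet block (138 to 162 mm high) and two small valve knobs at its sides.
- case: open outfit case, 200 (x) by 280 (y) mm, 40 mm high, filled flush with dark foam, top 40 mm above the bench; fixed to the bench. Cutouts are about 2 mm wider than the parts all round, with orange floors. Origin: centre of its underside. Its lid lies folded flat beyond it (+x), 24 to 33 mm high.
- spanner: steel cylinder spanner lying flat, 14 mm thick, 0.16 kg, paddle-shaped: bar 18 mm wide from x = -62 to 12 mm, forked head 36 mm wide from x = 12 to 46 mm. Origin: underside of the bar, near the centre of mass; grip across the bar there. Absent on some starts.
- cleaner: aluminium nozzle-cleaner case lying flat, 80 by 30 by 16 mm about the origin, with a dark clip 14 mm wide and 12 mm high at its +x end, to x = 52 mm; 0.07 kg. Origin: centre of the underside; grip across the 30 mm. Absent on some starts.
- lighter: L-shaped spark lighter lying flat, 20 mm thick, 0.10 kg: orange barrel 26 mm wide from x = -48 to 32 mm, black handle from x = -48 to -24 mm reaching to y = 45 mm. Origin: underside, on the barrel's middle line; grip across the barrel there. Absent on some starts.
- gauge: pressure gauge lying face up, round dark case 50 mm in diameter and 24 mm thick with a white dial, and a square brass stem 14 mm wide along +x to x = 45 mm (5 to 19 mm above the underside); 0.17 kg. Origin: centre of the case's underside; grip across the case, along its y. Absent on some starts.
- pocket_arrestor (a point): centre of the floor of the round cutout for the arrestor, 24 mm below the foam top: the arrestor stands in it, nut down, turned any way.
- pocket_spanner (a point): in the floor of the spanner's cutout, 9 mm below the foam top: where the spanner's origin belongs. Axes of all cutout points are those of the case; a part lies home when its axes match them. Foam lips at both sides of each part's grip place take about 3 to 6 N of push to pass and then hold it.
- pocket_cleaner (a point): floor of the nozzle-cleaner's cutout, 10 mm below the foam top: where its origin belongs.
- pocket_lighter (a point): floor of the spark lighter's cutout, 12 mm below the foam top: where its origin belongs.
- pocket_gauge (a point): floor of the gauge's cutout, 16 mm below the foam top: where its origin belongs.
- rod_carton: white and blue carton of welding rods, 360 by 62 by 45 mm, 2 kg; leave alone
- wire_brush: wire brush with wooden back, 240 by 26 by 32 mm; leave alone
- chip_hammer: steel chipping hammer, 240 mm long, head 130 mm wide and 20 mm high; leave alone
Things that resemble listed ones, but are neither listed nor needed, are in the scene too. Leave any blue or orange look-alike of the arrestor alone.

How it is judged:
On the way, in this order (a step that is already met when the one before it is completed fails the run):
1. the arrestor has been unscrewed at least half a turn (value of joint thread above 3.1 rad), for 0.1 s.
2. the arrestor has been lifted off its inlet (distance between arrestor and seat above 0.05 m), for 0.1 s.
At the end, for the whole second after the job is handed in: The arrestor stands in its round cutout (within 6 mm, tilt under 7 deg); every part present lies on the floor of its own cutout (within 5 mm sideways, 3 mm in height, tilt under 6 deg) (distance between arrestor and pocket_arrestor below 0.006 m and angle between arrestor's own z axis and vertical below 0.12 rad and horizontal distance between spanner and pocket_spanner below 0.005 m and z of spanner in the frame of pocket_spanner below 0.003 m and angle between the x axis of each of spanner, cleaner, lighter, gauge and the x axis of case, either way round below 0.12 rad and angle between each of spanner, cleaner, lighter, gauge's own z axis and vertical below 0.1 rad and horizontal distance between cleaner and pocket_cleaner below 0.005 m and z of cleaner in the frame of pocket_cleaner below 0.003 m and horizontal distance between lighter and pocket_lighter below 0.005 m and z of lighter in the frame of pocket_lighter below 0.003 m and horizontal distance between gauge and pocket_gauge below 0.005 m and z of gauge in the frame of pocket_gauge below 0.003 m); the robot touches nothing.
It fails at once if the carton has been shifted more than 4 cm (distance of rod_carton from where it was at the start of the episode above 0.04 m).
It fails at once if the wire brush has been shifted more than 4 cm (distance of wire_brush from where it was at the start of the episode above 0.04 m).
It fails at once if the hammer has been shifted more than 4 cm (distance of chip_hammer from where it was at the start of the episode above 0.04 m).
Of spanner, cleaner, lighter, gauge only 2 to 4 are there at a start; the rules pass over those that are not, and their reading is None.
At some moment in a run one of spanner, cleaner, lighter, gauge may be knocked a few centimetres aside while the robot is not near it.
It also fails if it takes over 210 s, if anything falls off the work surface, if the arm or the gripper's body presses on something with over 40 N, if the wrist force passes 120 N, or if a joint passes its speed limit or range.

ROBOT

A 6-joint arm with a two-finger parallel gripper is mounted at the origin on the work surface. World frame = base frame: x ahead of the robot, y to its left, z up, the work surface at z = 0. Lengths are in m, angles in rad, forces in N, time in s.
With the tool pointing down it reaches from about 0.35 to 0.975 m from the base axis. Payload 4.9 kg.
Tool frame: the origin (TCP) lies between the finger pads; the fingertips stand 14 mm ahead of it and the grasp point (between the pads) lies 5 mm behind it (manip.finger_overhang is the distance from the TCP to the fingertips, in m); z points along the fingers, y is the line along which they close (so a half turn about z gives the same grasp; the last joint's range is limited). The gripper opens to 85 mm and grips with 20 to 120 N. Pads are 22 mm wide; open, the fingers measure 114 mm over their backs; the gripper's body (76 mm by 85 mm) begins 54 mm behind the grasp point. The pads swing forward as they close: fully open they stand 13 mm farther back than shut.
Start: joints at [-1.335, 0.053, 1.613, -0, 1.476, -0.119], TCP at [0.217, -0.586, 0.245] pointing down, gripper open.
Joint ranges: [-3.01, 3.01], [-1.01, 2.22], [0.06, 2.58], [-1.02, 4.17], [0.09, 2.62], [-3.14, 3.14]. Speed limits (rad/s): [2.57, 2.57, 3.14, 3.14, 3.14, 3.14].

INTERFACE

Orientations are given as a unit quaternion [w, x, y, z].
In Python, from plant import manip, grab_frame gives the robot as it stands.
- The arm moves only by the tool servo_tool, never from a script. Its argument "deltas" is a list that holds one entry, the list of rows, each a list of 5 numbers: the opening in per cent of the stroke, from 0 (shut) to 100 (fully open), then the shift along the world's x, y, z in m, then the turn about the world's z in degrees. A call has exactly 8 rows; each row shifts and turns the commanded pose from where the row before left it; what a row does not reach is not made up. A row lasts 1/10 s, in which the tool goes at most 50 mm and 8.59 degrees, less where a joint would pass 70% of its speed; a pose out of reach is approached as far as the arm can. A call is refused whole if a number of a shift passes 0.05 or a number of a turn 8.59, either way. A call with a gripper value outside its range is refused whole. The fingers move at their own pace and stop on an object; the grip force is fixed at half the most. Time passes only in rows, so rows that do not move let the fingers close, or fill a call up. It gives the time, the measured TCP pose, the force, the opening and the grip force at its end, in the units of the state.
- manip.state(): the state, without advancing time (a new reading comes with each control period).
- grab_frame(name): name is "scene" or "side" or "wrist"; returns a dict with "pixels" (480x640x3 uint8, red, green, blue), "z_map" (480x640 float32, m along the optical axis (not along the pixel's ray), 0 where there is no reading), "fx", "fy", "cx", "cy" (pixels), "rvec" (rotation vector, rad) and "tvec" (3), from world to camera coordinates, as OpenCV has them; the wrist camera has in their place "T_tool_cam" (4x4, takes a point from camera to tool coordinates, whose origin is the TCP and whose axes are the flange's). Camera axes: x right, y down, z forward; pixel columns grow to the right and rows downward; lengths in m; the calibration is good to about 2 mm. The wrist camera is an equidistant fisheye: a pixel r from the principal point sees the ray r / f radians off the axis. A picture is of the moment at which its call begins: read the wrist's pose just before it.
- manip.job_done(): hands the job in; it is judged then, once.
The state is a dict: "time": time; "joint_pos": joint angles; "joint_vel": joint speeds; "joint_efforts": joint torques, N m; "tool_pos": TCP position; "tool_rot": TCP orientation; "contact_force": force on the tool from outside, world axes, zero at the start; "ft_torque": the same for the moment, N m; "gripper_width": opening from 0.0 (shut) to 1.0 (fully open); "grasp_force": force on a finger pad.
Only numpy, scipy, OpenCV 4.12 (cv2) and the standard library are available. Lean on these libraries where they do the work, as an engineer would, in place of code of your own. Each camera call takes 0.05 s, during which the arm holds its last target. There are 200 camera calls.

## Working session

There is one attempt and no reset: what is moved stays moved. The work goes in short steps, Python scripts to look and compute and a tool call to move; the robot and the scene stay as the last step left them, time stands still between calls to the robot, and variables do not carry over. Pictures are saved under pics/ and viewed, at most 14 in all, crops included, and the job is handed in when it is done.

Besides the shell and the picture viewer there is one more tool, called after ">>>" as name([rows], argument=value, ...), one row to a line, values as JSON. servo_tool: Moves the arm, as the interface text tells. Its arguments: {"type":"object","properties":{"deltas":{"type":"array"}},"required":["deltas"]}

```bash
ls; mkdir -p pics; cat > h.py <<'E'
import numpy as np,cv2
from plant import manip,grab_frame
def snap(n):
    f=grab_frame(n); np.savez(f'{n}.npz',**f); return f
def world(f):
    z=f['z_map'];v,u=np.mgrid[:480,:640]
    P=np.stack([(u-f['cx'])/f['fx']*z,(v-f['cy'])/f['fy']*z,z],-1)
    R=cv2.Rodrigues(np.array(f['rvec'],float))[0]
    return (P-np.array(f['tvec']).ravel())@R
def save(p,name): cv2.imwrite(f'pics/{name}.png',p[...,::-1])
E
python3 - <<'E'
from h import *
for n in('scene','side'):
    f=snap(n);save(f['pixels'],n+'0')
    R=cv2.Rodrigues(np.array(f['rvec'],float))[0];print(n,-R.T@np.array(f['tvec']).ravel(),f['fx'])
s=manip.state();print(s)
E
```

```text
pics
scene [1.38656356 0.93260773 1.23194707] 513.2830431123238
side [0.31826044 1.06331539 1.18460295] 565.1857342420662
{'time': 0.1, 'joint_pos': array([-1.33500028e+00,  5.33092549e-02,  1.61419659e+00,  3.53646141e-05,
        1.47603541e+00, -1.19064250e-01]), 'joint_vel': array([-0.00044758, -0.00264936, -0.00239231,  0.00056983,  0.00078784,
       -0.0001452 ]), 'joint_efforts': array([-4.35214197e-04, -3.94906104e+01, -3.71362925e+01, -1.04637666e-04,
        3.94812261e-03, -5.23751325e-06]), 'tool_pos': array([ 0.21700136, -0.58551924,  0.2441507 ]), 'tool_rot': array([-9.73670682e-04,  9.84300354e-01,  1.76498907e-01, -3.92624250e-05]), 'contact_force': array([-0.35864168, -0.68297017,  0.79878016]), 'ft_torque': array([-0.02509173,  0.00731275,  0.01339659]), 'grasp_force': 0.0, 'gripper_width': 1.000864172773937}
```

View pics/scene0.png

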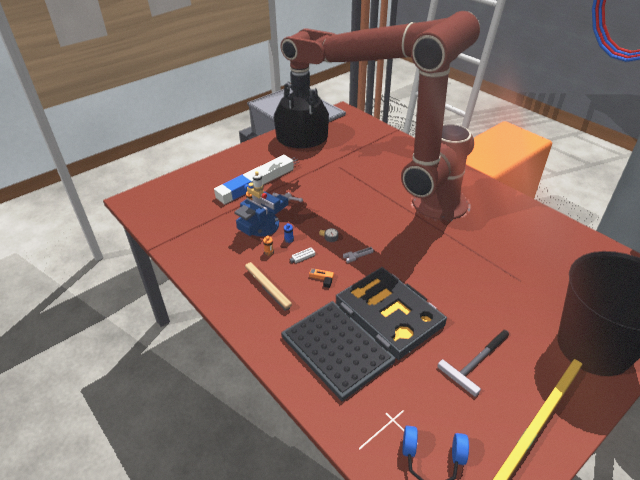

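View pics/side0.png

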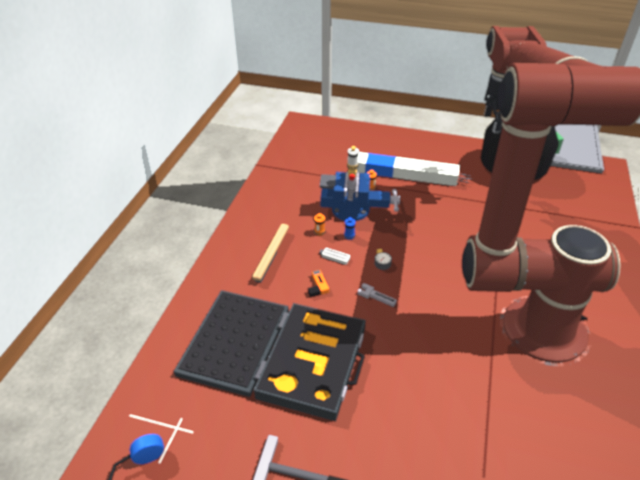

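The vice arrestor is at scene (257,182) / side (352,160). The orange look-alikes are at scene (267,245) and side (372,178), and the blue one is at scene (288,232). The gauge is at scene (330,233), the cleaner at (303,255), the lighter at (321,275) and the spanner at (357,255). The case is at (390,315). I choose the aluminium one on the vice with the white stripe and will check it in a crop.

```bash
python3 - <<'E'
from h import *
x0,x1,y0,y1=.25,.95,-.5,.35
out=[]
for n in('scene','side'):
    f=dict(np.load(n+'.npz'));W=world(f);
    for (u,v) in {'scene':[(257,182),(330,233),(303,255),(321,275),(357,255),(390,315),(426,317),(267,245),(288,232),(257,172)],'side':[(352,160),(383,258),(336,255),(320,283),(377,295),(323,395),(372,175),(352,150)]}[n]:
        print(n,u,v,W[v,u].round(3))
    # project the plane z=0.02 to image: ortho
    R=cv2.Rodrigues(np.array(f['rvec'],float))[0];t=np.array(f['tvec']).ravel()
    xs,ys=np.meshgrid(np.arange(y1,y0,-.0015),np.arange(x1,x0,-.0015))
    P=np.stack([ys,xs,0*xs+.02],-1)@R.T+t
    m=P[...,:2]/P[...,2:]*[f['fx'],f['fy']]+[f['cx'],f['cy']]
    img=cv2.remap(f['pixels'],m[...,0].astype('f4'),m[...,1].astype('f4'),1)
    out.append(img)
print(out[0].shape)
save(out[1],'ortho_side')
f=np.load('side.npz')['pixels'][130:230,300:420];g=np.load('scene.npz')['pixels'][150:270,210:350]
save(np.hstack([cv2.resize(f,(400,333)),cv2.resize(g,(389,333))]),'crop')
E
```

```text
scene 257 182 [ 0.615 -0.335  0.206]
scene 330 233 [ 0.463 -0.124  0.023]
scene 303 255 [ 0.606 -0.102  0.018]
scene 321 275 [0.623 0.015 0.02 ]
scene 357 255 [0.462 0.017 0.013]
scene 390 315 [0.589 0.294 0.042]
scene 426 317 [0.496 0.359 0.019]
scene 267 245 [ 0.684 -0.202  0.043]
scene 288 232 [ 0.592 -0.202  0.05 ]
scene 257 172 [ 0.611 -0.334  0.245]
side 352 160 [ 0.606 -0.331  0.202]
side 383 258 [ 0.456 -0.115  0.03 ]
side 336 255 [ 0.595 -0.108  0.013]
side 320 283 [0.609 0.02  0.019]
side 377 295 [0.447 0.014 0.011]
side 323 395 [0.508 0.358 0.013]
side 372 175 [ 0.563 -0.467  0.058]
side 352 150 [ 0.609 -0.34   0.232]
(467, 567, 3)
```

View pics/crop.png

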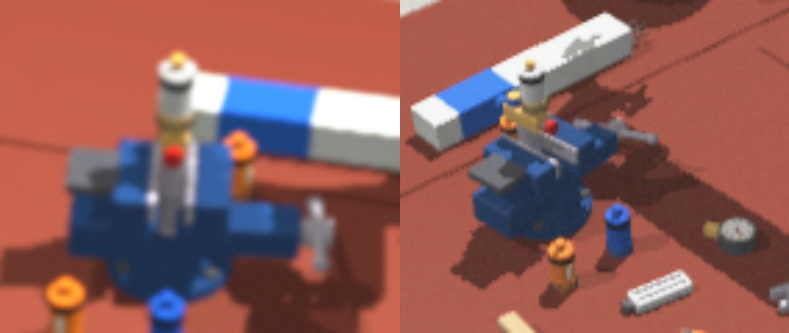

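View pics/ortho_side.png

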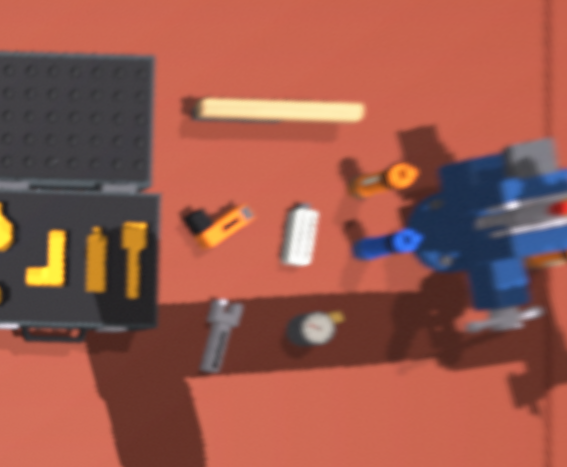

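The crop confirms it: on the vice is an aluminium body with a black band on a brass nut, and the others are plain orange or blue. Next I fit its axis.

```bash
python3 - <<'E'
from h import *
from scipy.optimize import least_squares
def fit(p,r):
    return least_squares(lambda c:np.hypot(*(p-c).T)-r,p.mean(0),loss='soft_l1',f_scale=.001)
for n in('scene','side'):
    f=dict(np.load(n+'.npz'));W=world(f)
    m=(abs(W[...,0]-.61)<.04)&(abs(W[...,1]+.335)<.04)
    k=m&(W[...,2]>.19)&(W[...,2]<.226); p=W[k]
    s=fit(p[:,:2],.016);print(n,k.sum(),s.x.round(4),np.abs(s.fun).mean())
    k=m&(W[...,2]>.226);p=W[k];print(p[:,2].max(),p.mean(0))
E
```

```text
scene 84 [ 0.6077 -0.344 ] 0.002374814782912383
0.245136485894346 [ 0.61118024 -0.33994517  0.23330612]
side 108 [ 0.6064 -0.3447] 0.002041051400853163
0.2452188797196667 [ 0.60624684 -0.33894754  0.23204382]
```

>>> servo_tool([
  [[100,0,0,0.04,0],[100,0,0,0.04,0],[100,0.04,0.02,0,0],[100,0.05,0.03,0,0],[100,0.05,0.03,0,0],[100,0.05,0.03,0,0],[100,0.05,0.03,0,0],[100,0.05,0.03,0,0]],
])

```text
time: 0.9
tool_pos: [0.4729, -0.4359, 0.3247]
tool_rot: [-0.0, 0.984, 0.176, -0.0]
contact_force: [0.3, -0.9, -0.1]
gripper_width: 1.0
grasp_force: 0.0
```

>>> servo_tool([
  [[100,0.025,0.02,0,0],[100,0.025,0.02,0,0],[100,0.025,0.02,0,0],[100,0.025,0.015,0,0],[100,0,0,0,0],[100,0,0,0,0],[100,0,0,0,0],[100,0,0,0,0]],
])

```text
time: 1.7
tool_pos: [0.5707, -0.3632, 0.3252]
tool_rot: [-0.0, 0.984, 0.176, -0.0]
contact_force: [-0.1, 0.0, 0.6]
gripper_width: 0.999
grasp_force: 0.0
```

```bash
cat >> h.py <<'E'
from scipy.spatial.transform import Rotation as Ro
def wcam():
    s=manip.state();f=snap('wrist')
    T=np.eye(4);q=s['tool_rot'];T[:3,:3]=Ro.from_quat([q[1],q[2],q[3],q[0]]).as_matrix();T[:3,3]=s['tool_pos']
    return f,T@np.array(f['T_tool_cam']),s
def wworld(f,T,u=None,v=None,z=None):
    """world points of the wrist image (map if u None; with z: ray/plane intersection)"""
    if u is None: v,u=np.mgrid[:480,:640]
    x=(np.asarray(u)-f['cx'])/f['fx'];y=(np.asarray(v)-f['cy'])/f['fy'];th=np.hypot(x,y)+1e-9
    d=np.stack([np.sin(th)*x/th,np.sin(th)*y/th,np.cos(th)],-1)
    dw=d@T[:3,:3].T
    if z is None:
        D=f['z_map']/np.cos(th) if np.shape(u)==(480,640) else f['z_map'][v,u]/np.cos(th)
    else: D=(z-T[2,3])/dw[...,2]
    return T[:3,3]+dw*np.asarray(D)[...,None]
def wproj(f,T,P):
    p=(np.asarray(P)-T[:3,3])@T[:3,:3];r=np.hypot(p[...,0],p[...,1]);th=np.arctan2(r,p[...,2])
    return p[...,0]/r*th*f['fx']+f['cx'],p[...,1]/r*th*f['fy']+f['cy']
def ortho(f,T,xc,yc,h,z,step):
    """top view at height z: up = +x, left = +y"""
    ys,xs=np.meshgrid(yc+h-np.arange(0,2*h,step),xc+h-np.arange(0,2*h,step))
    u,v=wproj(f,T,np.stack([xs,ys,0*xs+z],-1))
    return cv2.remap(f['pixels'],u.astype('f4'),v.astype('f4'),1)
E
python3 - <<'E'
from h import *
from scipy.optimize import least_squares
f,T,s=wcam();save(f['pixels'],'wrist1');print(T.round(3),f['fx'],(f['z_map']>0).mean(),s['joint_pos'].round(3),s['tool_pos'])
W=wworld(f,T);m=(abs(W[...,0]-.607)<.04)&(abs(W[...,1]+.34)<.04)
k=m&(W[...,2]>.225)&(W[...,2]<.236);print(k.sum(),W[k].mean(0),np.percentile(W[k],[1,99],axis=0))
k=m&(W[...,2]>.236);print(k.sum(),W[k].mean(0),np.percentile(W[k],[1,99],axis=0))
E
```

```text
[[ 0.346 -0.902 -0.258  0.635]
 [-0.938 -0.333 -0.095 -0.339]
 [-0.001  0.275 -0.961  0.455]
 [ 0.     0.     0.     1.   ]] 371.64829954431775 0.9905794270833334 [-0.677  0.139  1.389 -0.     1.614  0.541] [ 0.57066928 -0.36316495  0.32519281]
1717 [ 0.60779508 -0.34382165  0.23078995] [[ 0.5923603  -0.35885117  0.22575002]
 [ 0.62221551 -0.3291344   0.23267871]]
26162 [ 0.58796164 -0.35101975  0.40577576] [[ 0.56820268 -0.3790944   0.24306977]
 [ 0.63509686 -0.32230213  0.45470086]]
```

View pics/wrist1.png

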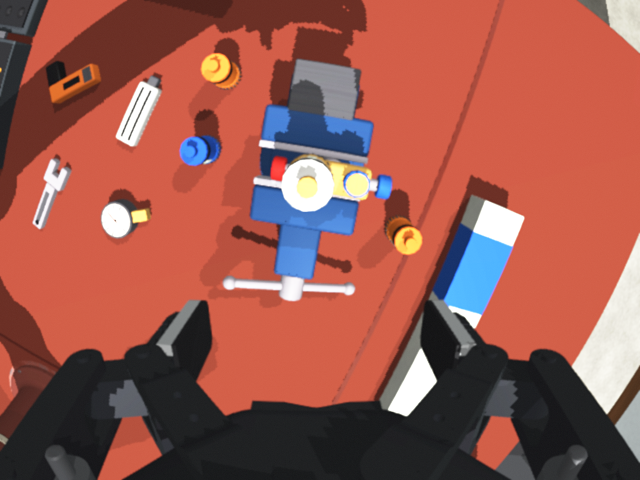

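The wrist view shows the arrestor top at (307,185), the capped inlet at (357,184) and the gauge, spanner, cleaner and lighter on the left. The axis is at (0.6075, -0.344). I'll descend and grip.

>>> servo_tool([
  [[100,0.0187,0.0096,0,0],[100,0.0187,0.0096,0,0],[100,0,0,-0.03,0],[100,0,0,-0.03,0],[100,0,0,-0.03,0],[100,0,0,-0.027,0],[100,0,0,0,0],[100,0,0,0,0]],
])

```text
time: 2.55
tool_pos: [0.6096, -0.3426, 0.2081]
tool_rot: [-0.0, 0.984, 0.177, -0.0]
contact_force: [0.4, -0.4, 0.8]
gripper_width: 1.0
grasp_force: 0.0
```

>>> servo_tool([
  [[0,0,0,0,0],[0,0,0,0,0],[0,0,0,0,0],[0,0,0,0,0],[0,0,0,0,0],[0,0,0,0,0],[0,0,0,0,0],[0,0,0,0,0]],
])

```text
time: 3.35
tool_pos: [0.6094, -0.3435, 0.2098]
tool_rot: [0.001, 0.984, 0.176, 0.001]
contact_force: [-1.0, 0.9, 4.9]
gripper_width: 0.362
grasp_force: 59.3
```

```bash
python3 -c "
from h import *
s=manip.state();print(s['joint_pos'].round(3),s['contact_force'],s['ft_torque'],s['tool_pos'])"
```

```text
[-0.62   0.245  1.46   0.     1.435  0.596] [-0.96279403  0.94567525  4.94340642] [0.14838398 0.15305799 0.02536663] [ 0.60935775 -0.34353091  0.20983755]
```

>>> servo_tool([
  [[0,0,0,0,4],[0,0,0,0,4],[0,0,0,0,4],[0,0,0,0,4],[0,0,0,0,4],[0,0,0,0,4],[0,0,0,0,0],[0,0,0,0,0]],
])

```text
time: 4.15
tool_pos: [0.6093, -0.3429, 0.2099]
tool_rot: [-0.0, 0.926, 0.377, 0.001]
contact_force: [-0.7, 4.0, 7.5]
gripper_width: 0.356
grasp_force: 59.7
```

```bash
python3 -c "
from h import *
s=manip.state();print(s['joint_pos'].round(3),s['contact_force'],s['ft_torque'],s['tool_pos'],s['gripper_width'])"
```

```text
[-6.190e-01  2.450e-01  1.460e+00  1.000e-03  1.436e+00  1.790e-01] [-0.65364551  4.03563491  7.52475255] [ 0.55987458  0.15907174 -0.43964303] [ 0.60929962 -0.34288799  0.20986754] 0.35554372645332377
```

>>> servo_tool([
  [[0,0,0,0,-6],[0,0,0,0,-6],[0,0,0,0,-6],[0,0,0,0,-6],[0,0,0,0,-6],[0,0,0,0,-6],[0,0,0,0,-6],[0,0,0,0,0]],
])

```text
time: 4.95
tool_pos: [0.6094, -0.3438, 0.2098]
tool_rot: [0.001, 1.0, 0.019, 0.001]
contact_force: [-0.6, 0.3, 5.3]
gripper_width: 0.361
grasp_force: 59.5
```

```bash
python3 -c "
from h import *
s=manip.state();print(s['joint_pos'].round(3),s['contact_force'],s['ft_torque'],s['tool_pos'],s['gripper_width'])"
```

```text
[-0.62   0.245  1.46  -0.     1.434  0.912] [-0.55418253  0.25846363  5.33376534] [-0.04271099  0.0452945   0.02641996] [ 0.60937662 -0.34380623  0.20984681] 0.3613427586499813
```

>>> servo_tool([
  [[0,0,0,0,-8.5],[0,0,0,0,-8.5],[0,0,0,0,-8.5],[0,0,0,0,-8.5],[0,0,0,0,-8.5],[0,0,0,0,-8.5],[0,0,0,0,-8.5],[0,0,0,0,0]],
])

```text
time: 5.75
tool_pos: [0.6087, -0.3448, 0.2099]
tool_rot: [0.001, 0.877, -0.48, 0.001]
contact_force: [-1.7, -1.9, 5.6]
gripper_width: 0.362
grasp_force: 59.5
```

>>> servo_tool([
  [[0,0,0,0,-8.5],[0,0,0,0,-8.5],[0,0,0,0,-8.5],[0,0,0,0,-8.5],[0,0,0,0,-8.5],[0,0,0,0,-8.5],[0,0,0,0,-8],[0,0,0,0,0]],
])

```text
time: 6.55
tool_pos: [0.6077, -0.3447, 0.2099]
tool_rot: [-0.002, -0.527, 0.85, -0.001]
contact_force: [-5.2, -1.4, 7.4]
gripper_width: 0.355
grasp_force: 59.7
```

```bash
python3 -c "
from h import *
s=manip.state();print(s['joint_pos'].round(3),s['contact_force'],s['ft_torque'],s['tool_pos'],s['gripper_width'])"
```

```text
[-0.621  0.245  1.46  -0.004  1.437  2.981] [-5.24157451 -1.36992703  7.36026765] [-0.24524227  1.0032487   0.02997346] [ 0.60769923 -0.34465456  0.20985062] 0.35540503811917945
```

>>> servo_tool([
  [[100,0,0,0,0],[100,0,0,0,0],[100,0,0,0,0],[100,0,0,0,0],[100,0,0,0,0],[100,0,0,0,8.5],[100,0,0,0,8.5],[100,0,0,0,8.5]],
])

```text
time: 7.35
tool_pos: [0.6089, -0.3431, 0.2082]
tool_rot: [0.0, -0.705, 0.709, 0.0]
contact_force: [-0.3, 0.0, 0.2]
gripper_width: 1.0
grasp_force: 0.0
```

>>> servo_tool([
  [[100,0,0,0,8.5],[100,0,0,0,8.5],[100,0,0,0,8.5],[100,0,0,0,8.5],[100,0,0,0,8.5],[100,0,0,0,8.5],[100,0,0,0,8.5],[100,0,0,0,8.5]],
])

```text
time: 8.15
tool_pos: [0.609, -0.3431, 0.2082]
tool_rot: [-0.0, 0.981, -0.193, -0.0]
contact_force: [0.1, 0.3, -0.1]
gripper_width: 0.994
grasp_force: 0.0
```

>>> servo_tool([
  [[100,0,0,0,8.5],[100,0,0,0,8.5],[100,0,0,0,8.5],[100,0,0,0,8.5],[100,0,0,0,8.5],[100,0,0,0,8.5],[100,0,0,0,8.5],[100,0,0,0,8.5]],
])

```text
time: 8.95
tool_pos: [0.609, -0.3431, 0.2082]
tool_rot: [-0.0, 0.922, 0.388, -0.0]
contact_force: [-0.9, 0.3, -0.2]
gripper_width: 1.001
grasp_force: 0.0
```

>>> servo_tool([
  [[100,0,0,0,8.5],[100,0,0,0,8.5],[100,0,0,0,8.5],[100,0,0,0,8.5],[100,0,0,0,8.5],[100,0,0,0,8.5],[100,0,0,0,8.5],[100,0,0,0,8.5]],
])

```text
time: 9.75
tool_pos: [0.609, -0.3431, 0.2082]
tool_rot: [-0.0, 0.547, 0.837, 0.0]
contact_force: [-0.7, -0.4, 0.3]
gripper_width: 1.004
grasp_force: 0.0
```

>>> servo_tool([
  [[100,0,0,0,8.5],[100,0,0,0,8.5],[100,0,0,0,8.5],[100,0,0,0,8.5],[100,0,0,0,8.5],[100,0,0,0,8.5],[100,0,0,0,8.5],[100,0,0,0,8.5]],
])

```text
time: 10.55
tool_pos: [0.609, -0.3431, 0.2082]
tool_rot: [0.0, -0.015, 1.0, 0.0]
contact_force: [-0.2, -0.2, 0.2]
gripper_width: 0.999
grasp_force: 0.0
```

```bash
python3 -c "
from h import *
s=manip.state();print(s['joint_pos'].round(3),s['contact_force'],s['ft_torque'],s['tool_pos'],s['gripper_width'])"
```

```text
[-0.619  0.246  1.461  0.     1.434 -2.22 ] [-0.16695633 -0.20178181  0.21591444] [-0.04246596 -0.06362329  0.01888035] [ 0.6089711  -0.34312203  0.20819987] 0.9985866732781369
```

>>> servo_tool([
  [[100,-0.001,-0.001,0,8.5],[100,0,0,0,8.5],[100,0,0,0,8.5],[100,0,0,0,8.5],[100,0,0,0,8],[100,0,0,0,0],[0,0,0,0,0],[0,0,0,0,0]],
])

```text
time: 11.35
tool_pos: [0.6079, -0.3442, 0.2083]
tool_rot: [0.0, -0.368, 0.93, 0.0]
contact_force: [-0.4, -0.7, -0.2]
gripper_width: 0.695
grasp_force: 0.0
```

>>> servo_tool([
  [[0,0,0,0,0],[0,0,0,0,0],[0,0,0,0,0],[0,0,0,0,0],[0,0,0,0,0],[0,0,0,0,0],[0,0,0,0,0],[0,0,0,0,-8.5]],
])

```text
time: 12.15
tool_pos: [0.6078, -0.3442, 0.2085]
tool_rot: [-0.0, -0.298, 0.955, 0.0]
contact_force: [-1.8, 2.2, 3.4]
gripper_width: 0.358
grasp_force: 59.3
```

>>> servo_tool([
  [[0,0,0,0,-8.5],[0,0,0,0,-8.5],[0,0,0,0,-8.5],[0,0,0,0,-8.5],[0,0,0,0,-8.5],[0,0,0,0,-8.5],[0,0,0,0,-8.5],[0,0,0,0,-8.5]],
])

```text
time: 12.95
tool_pos: [0.6078, -0.3438, 0.2085]
tool_rot: [-0.0, 0.288, 0.958, 0.0]
contact_force: [-1.5, 2.0, 4.3]
gripper_width: 0.356
grasp_force: 59.3
```

>>> servo_tool([
  [[0,0,0,0,-8.5],[0,0,0,0,-8.5],[0,0,0,0,-8.5],[0,0,0,0,-8.5],[0,0,0,0,-8.5],[0,0,0,0,-8.5],[0,0,0,0,-8.5],[0,0,0,0,-8.5]],
])

```text
time: 13.75
tool_pos: [0.6081, -0.3436, 0.2085]
tool_rot: [-0.0, 0.774, 0.633, 0.0]
contact_force: [-0.8, 2.7, 2.5]
gripper_width: 0.36
grasp_force: 59.3
```

>>> servo_tool([
  [[0,0,0,0,-8.5],[0,0,0,0,-8.5],[0,0,0,0,-8.5],[0,0,0,0,-8.5],[0,0,0,0,-8.5],[0,0,0,0,-8.5],[0,0,0,0,-8.5],[0,0,0,0,-8.5]],
])

```text
time: 14.55
tool_pos: [0.6084, -0.3437, 0.2085]
tool_rot: [-0.0, 0.996, 0.092, 0.001]
contact_force: [0.3, 2.1, 2.1]
gripper_width: 0.356
grasp_force: 59.3
```

>>> servo_tool([
  [[0,0,0,0,-8.5],[0,0,0,0,-8.5],[0,0,0,0,-8.5],[0,0,0,0,-8.5],[0,0,0,0,-8.5],[0,0,0,0,-8.5],[0,0,0,0,-8.5],[0,0,0,0,-8.5]],
])

```text
time: 15.35
tool_pos: [0.6083, -0.3441, 0.2085]
tool_rot: [-0.0, 0.877, -0.481, 0.0]
contact_force: [-0.6, 0.8, 2.6]
gripper_width: 0.36
grasp_force: 59.3
```

>>> servo_tool([
  [[0,0,0,0,-8.5],[0,0,0,0,-8.5],[0,0,0,0,-8.5],[0,0,0,0,-8.5],[0,0,0,0,-8.5],[0,0,0,0,-8.5],[0,0,0,0,0],[0,0,0,0,0]],
])

```text
time: 16.15
tool_pos: [0.608, -0.3442, 0.2085]
tool_rot: [0.0, -0.588, 0.809, -0.0]
contact_force: [-1.5, 0.5, 2.9]
gripper_width: 0.363
grasp_force: 59.3
```

```bash
python3 -c "
from h import *
s=manip.state();print(s['joint_pos'].round(3),s['contact_force'],s['ft_torque'],s['tool_pos'],s['gripper_width'])"
```

```text
[-0.622  0.245  1.462  0.     1.434  2.834] [-1.47810361  0.54305506  2.91352709] [0.23201317 0.13702565 0.06139112] [ 0.60801586 -0.34424802  0.20852023] 0.36251286359841156
```

>>> servo_tool([
  [[0,0,0,0,-8],[0,0,0,0,0],[0,0,0,0.003,0],[0,0,0,0.003,0],[0,0,0,0.003,0],[0,0,0,0.003,0],[0,0,0,0,0],[0,0,0,0,0]],
])

```text
time: 16.95
tool_pos: [0.6078, -0.3444, 0.2212]
tool_rot: [-0.0, -0.529, 0.849, -0.0]
contact_force: [0.0, -0.2, -2.5]
gripper_width: 0.361
grasp_force: 60.1
```

>>> servo_tool([
  [[0,0,0,0.02,0],[0,0,0,0.03,0],[0,0,0,0.03,0],[0,0,0,0.03,0],[0,0,0,0.02,7.25],[0,0,0,0,7.25],[0,-0.007,0.03,0,7.25],[0,-0.007,0.03,0,7.25]],
])

```text
time: 17.75
tool_pos: [0.5933, -0.2842, 0.3505]
tool_rot: [0.0, 0.726, -0.688, -0.0]
contact_force: [-0.2, -0.5, -1.4]
gripper_width: 0.358
grasp_force: 60.3
```

>>> servo_tool([
  [[0,-0.007,0.036,0,7.25],[0,-0.007,0.036,0,7.25],[0,-0.007,0.036,0,7.25],[0,-0.007,0.036,0,7.25],[0,-0.007,0.036,0,7.25],[0,-0.007,0.036,0,7.25],[0,-0.007,0.036,0,7.25],[0,-0.007,0.036,0,7.25]],
])

```text
time: 18.55
tool_pos: [0.5371, 0.005, 0.3508]
tool_rot: [0.0, 0.968, -0.249, 0.0]
contact_force: [0.5, 0.0, -0.9]
gripper_width: 0.359
grasp_force: 60.3
```

>>> servo_tool([
  [[0,-0.007,0.036,0,7.25],[0,-0.007,0.036,0,7.25],[0,-0.007,0.036,0,7.25],[0,-0.007,0.036,0,7.25],[0,0,0,0,0],[0,0,0,0,0],[0,0,0,0,0],[0,0,0,0,0]],
])

```text
time: 19.35
tool_pos: [0.5101, 0.1467, 0.3504]
tool_rot: [0.0, 1.0, -0.003, -0.0]
contact_force: [1.1, -0.1, -1.4]
gripper_width: 0.358
grasp_force: 60.4
```

```bash
python3 - <<'E'
from h import *
f,T,s=wcam();np.save('Tcase.npy',T);import shutil;shutil.copy('wrist.npz','wcase.npz')
print(s['joint_pos'].round(3),s['tool_pos'],s['tool_rot'].round(3),s['contact_force'])
save(ortho(f,T,.55,.27,.2,.04,.0008),'case_ortho')
E
```

```text
[ 0.14  -0.214  1.692 -0.     1.664  1.716] [0.51011687 0.14670409 0.3503523 ] [ 0.     1.    -0.003 -0.   ] [ 1.07487882 -0.13076666 -1.35580515]
```

View pics/case_ortho.png

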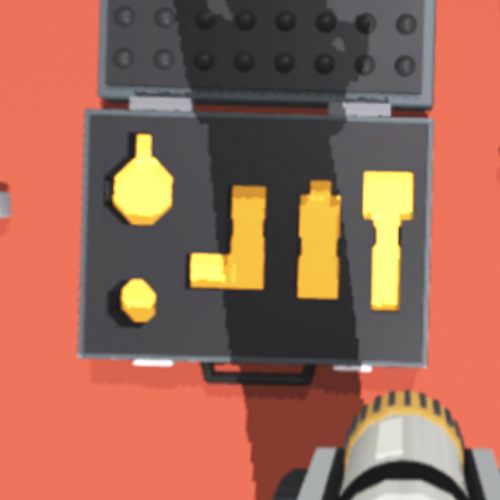

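```bash
cat > pock.py <<'E'
from h import *
f=dict(np.load('wcase.npz'));T=np.load('Tcase.npy');W=wworld(f,T)
st=.0005;h=.2;xc,yc=.55,.27
ys,xs=np.meshgrid(yc+h-np.arange(0,2*h,st),xc+h-np.arange(0,2*h,st))
u,v=wproj(f,T,np.stack([xs,ys,0*xs+.04],-1))
Z=cv2.remap(W[...,2].astype('f4'),u.astype('f4'),v.astype('f4'),1)
top=((Z>.036)&(Z<.047)).astype('u1')
n,L,S,_=cv2.connectedComponentsWithStats(top);i=1+S[1:,4].argmax()
c,_=cv2.findContours((L==i).astype('u1'),cv2.RETR_EXTERNAL,cv2.CHAIN_APPROX_NONE)
c=max(c,key=cv2.contourArea);r=cv2.minAreaRect(c);print('rect',r,'foam z',np.median(Z[L==i]))
box=cv2.boxPoints(r);xy=lambda p:np.array([xc+h-p[1]*st,yc+h-p[0]*st])
print('centre',xy(r[0]),[xy(b).round(4) for b in box])
a=r[2]; a=np.deg2rad(a-90 if a>45 else a)  # image angle
th=-a; print('size',np.array(r[1])*st,'case yaw deg',np.degrees(th))
C=xy(r[0]);R=np.array([[np.cos(th),-np.sin(th)],[np.sin(th),np.cos(th)]])
fill=cv2.drawContours(np.zeros_like(top),[c],-1,1,-1);fill=cv2.erode(fill,np.ones((9,9)))
hole=cv2.morphologyEx(((Z<.036)&(fill>0)).astype('u1'),cv2.MORPH_OPEN,np.ones((5,5)))
n,L,S,_=cv2.connectedComponentsWithStats(hole)
for k in range(1,n):
    if S[k,4]<300:continue
    vv,uu=np.nonzero(L==k);P=np.stack([xs[vv,uu],ys[vv,uu]],1);q=(P-C)@R
    print(k,S[k,4]*st*st*1e6,'case lo',q.min(0).round(4),'hi',q.max(0).round(4),'mean',q.mean(0).round(4),'minz',np.percentile(Z[L==k],10).round(4))
    for x in np.arange(np.floor(q[:,0].min()*100)/100,q[:,0].max(),.01):
        j=abs(q[:,0]-x)<.0006
        if j.any():print('   x %.3f y %.4f %.4f'%(x,q[j,1].min(),q[j,1].max()))
E
python3 pock.py
```

```text
rect ((408.3558044433594, 372.47406005859375), (561.9234008789062, 430.02227783203125), 1.6602822542190552) foam z 0.040940527
centre [0.56376297 0.2658221 ] [array([0.4604, 0.4094], dtype=float32), array([0.6753, 0.4031], dtype=float32), array([0.6672, 0.1223], dtype=float32), array([0.4522, 0.1285], dtype=float32)]
size [0.2809617  0.21501114] case yaw deg -1.6602822542190552
1 2494.25 case lo [0.004  0.0678] hi [0.0777 0.1195] mean [0.0353 0.0935] minz 0.0244
   x 0.010 y 0.0760 0.1105
   x 0.020 y 0.0678 0.1193
   x 0.030 y 0.0691 0.1166
   x 0.040 y 0.0689 0.1194
   x 0.050 y 0.0761 0.1117
   x 0.060 y 0.0859 0.1015
   x 0.070 y 0.0857 0.1017
2 2951.5 case lo [-0.0589 -0.1254] hi [ 0.0518 -0.0851] mean [ 0.0039 -0.1052] minz 0.0313
   x -0.050 y -0.1163 -0.0943
   x -0.040 y -0.1160 -0.0945
   x -0.030 y -0.1163 -0.0942
   x -0.020 y -0.1160 -0.0939
   x -0.010 y -0.1157 -0.0941
   x 0.000 y -0.1134 -0.0978
   x 0.010 y -0.1161 -0.0956
   x 0.020 y -0.1253 -0.0858
   x 0.030 y -0.1250 -0.0855
   x 0.040 y -0.1247 -0.0852
   x 0.050 y -0.1249 -0.0864
3 2847.75 case lo [-0.0514 -0
[... 189 characters left out ...]
0.010 y -0.0647 -0.0371
   x 0.000 y -0.0673 -0.0343
   x 0.010 y -0.0671 -0.0340
   x 0.020 y -0.0668 -0.0338
   x 0.030 y -0.0665 -0.0345
   x 0.040 y -0.0582 -0.0417
4 3156.5 case lo [-0.0458 -0.0079] hi [0.0383 0.0534] mean [-0.0115  0.0153] minz 0.0283
   x -0.040 y -0.0070 0.0525
   x -0.030 y -0.0062 0.0533
   x -0.020 y -0.0074 0.0526
   x -0.010 y -0.0076 0.0209
   x 0.000 y -0.0053 0.0182
   x 0.010 y -0.0056 0.0190
   x 0.020 y -0.0068 0.0213
   x 0.030 y -0.0065 0.0216
5 1079.5000000000002 case lo [-0.0771  0.0779] hi [-0.0394  0.1149] mean [-0.0587  0.0962] minz 0.0166
   x -0.070 y 0.0812 0.1097
   x -0.060 y 0.0780 0.1145
   x -0.050 y 0.0787 0.1128
   x -0.040 y 0.0890 0.1006
```

```bash
python3 - <<'E'
from h import *
from scipy.optimize import least_squares
f=dict(np.load('wcase.npz'));T=np.load('Tcase.npy');W=wworld(f,T)
m=(abs(W[...,0]-.51)<.06)&(abs(W[...,1]-.1467)<.03)
print('T',T[:3,3])
for lo,hi,r in[(.311,.3265,.017),(.314,.324,.017),(.329,.345,.016)]:
    p=W[m&(W[...,2]>lo)&(W[...,2]<hi)];p=p[abs(p[:,1]-.1467)<.0155]
    s=least_squares(lambda c:np.hypot(p[:,0]-c[0],p[:,1]-c[1])-r,[.51,.1467],loss='soft_l1',f_scale=.0005)
    print(len(p),s.x.round(4),np.abs(s.fun).mean().round(4),np.percentile(p,[2,98],axis=0).round(4).tolist())
E
```

```text
T [0.57880758 0.14614041 0.47987957]
576 [0.5089 0.1465] 0.0004 [[0.5171, 0.1318, 0.3144], [0.5264, 0.1611, 0.3264]]
391 [0.5089 0.1465] 0.0004 [[0.5172, 0.1317, 0.3146], [0.5265, 0.161, 0.3239]]
928 [0.5084 0.1466] 0.0003 [[0.5148, 0.1323, 0.3291], [0.5251, 0.1618, 0.3448]]
```

The case view shows the pockets: gauge (143,190), arrestor (138,300), lighter (230,250), cleaner (320,240) and spanner (387,240). The case is yawed about -1.66°. The arrestor's cutout is at (0.508, 0.364).

>>> servo_tool([
  [[0,0,0.045,0,0],[0,0,0.045,0,0],[0,0,0.045,0,0],[0,-0.0005,0.045,0,0],[0,0,0.0372,0,0],[0,0,0,-0.04,0],[0,0,0,-0.05,0],[0,0,0,-0.05,0]],
])

```text
time: 20.2
tool_pos: [0.5102, 0.3648, 0.2095]
tool_rot: [-0.0, 1.0, -0.002, 0.001]
contact_force: [0.3, -1.0, -2.1]
gripper_width: 0.357
grasp_force: 60.7
```

>>> servo_tool([
  [[0,0,0,-0.05,0],[0,0,0,-0.05,0],[0,0,0,-0.02,0],[0,0,0,0,0],[0,0,0,-0.006,0],[0,0,0,-0.004,0],[0,0,0,-0.004,0],[0,0,0,0,0]],
])

```text
time: 21.0
tool_pos: [0.5099, 0.3652, 0.0771]
tool_rot: [-0.0, 1.0, -0.002, 0.001]
contact_force: [0.5, 0.9, -2.3]
gripper_width: 0.357
grasp_force: 60.7
```

>>> servo_tool([
  [[0,0,-0.0012,0,0],[0,0,0,-0.003,0],[0,0,0,-0.004,0],[0,0,0,-0.004,0],[0,0,0,-0.004,0],[0,0,0,-0.003,0],[0,0,0,0,0],[0,0,0,0,0]],
])

```text
time: 21.8
tool_pos: [0.5093, 0.3638, 0.0581]
tool_rot: [0.0, 1.0, -0.001, -0.0]
contact_force: [-0.1, 1.1, -1.6]
gripper_width: 0.358
grasp_force: 60.7
```

>>> servo_tool([
  [[0,0,0,-0.0015,0],[0,0,0,-0.0015,0],[0,0,0,-0.001,0],[0,0,0,0,0],[50,0,0,0,0],[75,0,0,0,0],[75,0,0,0,0],[75,0,0,0,0]],
])

```text
time: 22.6
tool_pos: [0.5095, 0.3639, 0.0545]
tool_rot: [-0.0, 1.0, -0.001, 0.0]
contact_force: [0.0, -0.0, -0.2]
gripper_width: 0.747
grasp_force: 0.0
```

>>> servo_tool([
  [[75,0,0,0.02,0],[75,0,0,0.04,0],[100,0,0,0.05,0],[100,0,0,0.05,0],[100,0,-0.04,0.05,0],[100,0,-0.05,0.05,0],[100,0,-0.05,0.04,0],[100,0,-0.05,0,0]],
])

```text
time: 23.4
tool_pos: [0.5111, 0.2081, 0.3269]
tool_rot: [-0.002, 1.0, -0.0, 0.005]
contact_force: [1.7, -0.2, 0.4]
gripper_width: 0.999
grasp_force: 0.0
```

>>> servo_tool([
  [[100,0,-0.05,0,0],[100,-0.005,-0.05,0,0],[100,-0.005,-0.05,0,0],[100,-0.005,-0.05,0,0],[100,-0.005,-0.02,0,0],[100,-0.005,0,0,0],[100,0,0,0,0],[100,0,0,0,0]],
])

```text
time: 24.2
tool_pos: [0.4845, -0.0102, 0.3201]
tool_rot: [-0.0, 1.0, -0.001, 0.0]
contact_force: [-0.7, 0.2, -0.6]
gripper_width: 1.0
grasp_force: 0.0
```

```bash
python3 - <<'E'
from h import *
f,T,s=wcam();np.save('Tparts.npy',T);import shutil;shutil.copy('wrist.npz','wparts.npz')
print(s['joint_pos'].round(3),s['tool_pos'],T[:3,3])
save(ortho(f,T,.58,.1,.32,.015,.00115),'parts_ortho')
W=wworld(f,T);m=(abs(W[...,0]-.508)<.03)&(abs(W[...,1]-.364)<.03)&(W[...,2]>.07)
print('arr',m.sum(),np.percentile(W[m],[2,50,98],axis=0).round(4) if m.any() else 0)
E
```

```text
[-0.175 -0.324  1.831  0.     1.634  1.398] [ 0.48453637 -0.01015257  0.32005547] [ 0.55316693 -0.01055928  0.44961551]
arr 402 [[0.4934 0.3473 0.0706]
 [0.5088 0.3581 0.0771]
 [0.5226 0.374  0.0898]]
```

View pics/parts_ortho.png

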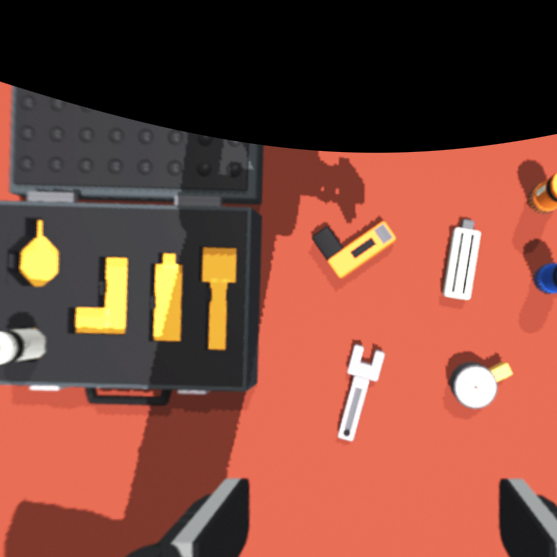

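```bash
cat > parts.py <<'E'
from h import *
from scipy.optimize import minimize
POLY={'spanner':([(-62,-9),(12,-9),(12,-18),(46,-18),(46,18),(12,18),(12,9),(-62,9)],.014),
'cleaner':([(-40,-15),(40,-15),(40,-7),(52,-7),(52,7),(40,7),(40,15),(-40,15)],.016),
'lighter':([(-48,-13),(32,-13),(32,13),(-24,13),(-24,45),(-48,45)],.020)}
GUESS={'spanner':(.455,.01,-15),'cleaner':(.6,-.11,-10),'lighter':(.61,.02,-58),'gauge':(.456,-.122,-65)}
def heights(f,T,xc,yc,h,z,st):
    W=wworld(f,T);ys,xs=np.meshgrid(yc+h-np.arange(0,2*h,st),xc+h-np.arange(0,2*h,st))
    u,v=wproj(f,T,np.stack([xs,ys,0*xs+z],-1))
    return cv2.remap(W[...,2].astype('f4'),u.astype('f4'),v.astype('f4'),1),xs,ys
def find(f,T,name,g=None,z0=0.):
    x,y,a=g or GUESS[name];h=.08;st=.0005;n=int(2*h/st)
    if name=='gauge':
        Z,xs,ys=heights(f,T,x,y,h,.024+z0,st);m=(Z>.0195+z0)&(Z<.03+z0)
        m=cv2.morphologyEx(m.astype('u1'),cv2.MORPH_OPEN,np.ones((15,15)))
        c=max(cv2.findContours(m,0,1)[0],key=cv2.contourArea);(cu,cv),r=cv2.minEnclosingCircle(c)
        M=cv2.moments(c);cu,cv=M['m10']/M['m00'],M['m01']/M['m00']
        X,Y=x+h-cv*st,y+h-cu*st
        Z,xs,ys=heights(f,T,x,y,h,.019+z0,st);m=(Z>.014+z0)&(Z<.023+z0);d=np.hypot(xs-X,ys-Y);m&=(d>.029)&(d<.047)
        m=cv2.morphologyEx(m.astype('u1'),cv2.MORPH_OPEN,np.ones((7,7)))>0
        return X,Y,np.degrees(np.arctan2(ys[m].mean()-Y,xs[m].mean()-X)),r*st,m.sum()
    P,t=POLY[name];P=np.array(P)/1000
    Z,xs,ys=heights(f,T,x,y,h,t+z0,st);m=((Z>t+z0-.006)&(Z<t+z0+.008)).astype('u1')
    k,L,S,Ce=cv2.connectedComponentsWithStats(cv2.morphologyEx(m,cv2.MORPH_OPEN,np.ones((3,3))));i=1+S[1:,4].argmax();m=(L==i).astype('f4')
    ms=cv2.GaussianBlur(m,(0,0),3)
    def cost(p):
        c,s=np.cos(p[2]),np.sin(p[2]);q=P@np.array([[c,s],[-s,c]])+p[:2]
        pix=np.stack([(y+h-q[:,1])/st,(x+h-q[:,0])/st],1)
        r=cv2.fillPoly(np.zeros((n,n),'u1'),[np.round(pix*16).astype('i4')],1,shift=4).astype('f4')
        return float(((cv2.GaussianBlur(r,(0,0),3)-ms)**2).sum())/float((ms**2).sum())
    best=None
    for da in(-20,0,20):
        for dx,dy in((0,0),(.01,.01),(-.01,-.01)):
            p0=[x+dx,y+dy,np.radians(a+da)]
            r=minimize(cost,p0,method='Nelder-Mead',options=dict(initial_simplex=[p0,[p0[0]+.01,p0[1],p0[2]],[p0[0],p0[1]+.01,p0[2]],[p0[0],p0[1],p0[2]+.2]],xatol=1e-4,fatol=1e-5))
            if best is None or r.fun<best.fun:best=r
    X=best.x;return X[0],X[1],np.degrees(X[2]),best.fun
E
python3 - <<'E'
from parts import *
f=dict(np.load('wparts.npz'));T=np.load('Tparts.npy')
for n in GUESS:print(n,np.round(find(f,T,n),4))
E
```

```text
spanner [ 4.54600e-01  7.50000e-03 -1.54797e+01  9.96000e-02]
cleaner [ 0.5972 -0.1106 -8.9796  0.01  ]
lighter [ 6.17400e-01 -2.50000e-03 -5.46396e+01  1.37000e-02]
gauge [ 4.57900e-01 -1.23100e-01 -6.33795e+01  2.59000e-02  9.24000e+02]
```

The arrestor stands in its cutout. The parts are spanner (360,390), lighter (355,250), cleaner (462,262) and gauge (478,386). I'll take the spanner first, with a shallow grip.

>>> servo_tool([
  [[60,-0.015,0.009,-0.04,-7.5],[60,-0.0149,0.0087,-0.05,-8],[60,0,0,-0.05,0],[60,0,0,-0.05,0],[60,0,0,-0.05,0],[60,0,0,-0.04,0],[60,0,0,-0.016,0],[60,0,0,0,0]],
])

```text
time: 25.05
tool_pos: [0.4526, 0.0076, 0.0233]
tool_rot: [-0.0, 0.991, -0.135, -0.004]
contact_force: [-0.2, 0.6, 0.5]
gripper_width: 0.601
grasp_force: 0.0
```

>>> servo_tool([
  [[60,0,0,0,0],[0,0,0,0,0],[0,0,0,0,0],[0,0,0,0,0],[0,0,0,0,0],[0,0,0,0,0],[0,0,0,0,0],[0,0,0,0,0]],
])

```text
time: 25.85
tool_pos: [0.4565, 0.0059, 0.028]
tool_rot: [-0.0, 0.991, -0.136, 0.001]
contact_force: [-0.7, 0.6, 5.9]
gripper_width: -0.003
grasp_force: 3.2
```

>>> servo_tool([
  [[60,0,0,0.03,0],[60,0,0,0.05,0],[60,-0.03,0,0.05,0],[60,-0.03,0,0.02,0],[60,0,0,0,0],[60,0,0,0,0],[60,0,0,0,0],[60,0,0,0,0]],
])

```text
time: 26.65
tool_pos: [0.3992, 0.0062, 0.1677]
tool_rot: [-0.0, 0.991, -0.136, -0.002]
contact_force: [0.3, -0.5, -0.4]
gripper_width: 0.604
grasp_force: 0.0
```

```bash
python3 - <<'E'
from parts import *
f,T,s=wcam();print(s['tool_pos'],s['tool_rot'].round(4),T[:3,3])
print(np.round(find(f,T,'spanner',(.455,.0075,-15.5)),4))
save(ortho(f,T,.455,.0075,.1,.014,.0005),'sp2')
E
```

```text
[0.39918224 0.00619178 0.16767165] [-1.000e-04  9.907e-01 -1.363e-01 -1.900e-03] [ 0.46577233 -0.01294246  0.29693146]
[ 4.54100e-01  7.70000e-03 -1.52281e+01  1.10800e-01]
```

View pics/sp2.png

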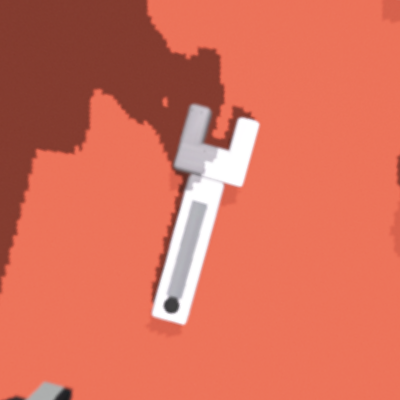

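>>> servo_tool([
  [[60,0.028,0.0004,0,0],[60,0.0274,0.0004,-0.03,0],[60,0,0,-0.05,0],[60,0,0,-0.05,0],[60,0,0,-0.0195,0],[60,0,0,0,0],[60,0,0,0,0],[40,0,0,0,0]],
])

```text
time: 27.5
tool_pos: [0.4568, 0.0067, 0.0218]
tool_rot: [0.0, 0.991, -0.136, 0.002]
contact_force: [-0.2, -0.1, 0.9]
gripper_width: 0.446
grasp_force: 0.0
```

>>> servo_tool([
  [[0,0,0,0,0],[0,0,0,0,0],[0,0,0,0,0],[0,0,0,0,0],[0,0,0,0,0],[0,0,0,0,0],[0,0,0,0,0],[0,0,0,0,0]],
])

```text
time: 28.3
tool_pos: [0.4568, 0.0067, 0.0222]
tool_rot: [-0.0, 0.991, -0.136, 0.002]
contact_force: [-0.6, -1.0, 7.1]
gripper_width: 0.182
grasp_force: 59.0
```

>>> servo_tool([
  [[0,0,0,0.03,0],[0,0,0,0.04,0],[0,0,0,0.048,0],[0,0.03,0.04,0,7],[0,0.03,0.04,0,7],[0,0.03,0.04,0,0],[0,0.0207,0.0338,0,0],[0,0,0,0,0]],
])

```text
time: 29.1
tool_pos: [0.5675, 0.1642, 0.1385]
tool_rot: [-0.001, 1.0, -0.013, 0.001]
contact_force: [-0.6, -0.5, -2.0]
gripper_width: 0.182
grasp_force: 59.5
```

>>> servo_tool([
  [[0,0,0,0,0],[0,0,0,0,0],[0,0,0,0,0],[0,0,0,0,0],[0,0,0,0,0],[0,0,0,0,0],[0,0,0,0,0],[0,0,0,0,0]],
])

```text
time: 29.9
tool_pos: [0.5658, 0.1606, 0.1381]
tool_rot: [-0.0, 1.0, -0.015, 0.0]
contact_force: [-0.2, -0.1, -1.2]
gripper_width: 0.184
grasp_force: 59.5
```

```bash
python3 - <<'E'
from parts import *
f,T,s=wcam();print(s['tool_pos'],s['tool_rot'].round(4),s['contact_force'].round(1),T[:3,3])
W=wworld(f,T)
m=(abs(W[...,0]-.60)<.03)&(abs(W[...,1]-.16)<.03)&(W[...,2]>.1)&(W[...,2]<.17);p=W[m];print(len(p),np.percentile(p,[2,50,98],axis=0).round(4))
save(f['pixels'],'held1')
E
```

```text
[0.56575873 0.16061431 0.13806847] [-0.      0.9999 -0.0147  0.    ] [-0.2 -0.1 -1.2] [0.6344114  0.15833014 0.26760053]
10548 [[0.5708 0.14   0.1223]
 [0.5826 0.1599 0.1309]
 [0.6095 0.1805 0.169 ]]
```

View pics/held1.png

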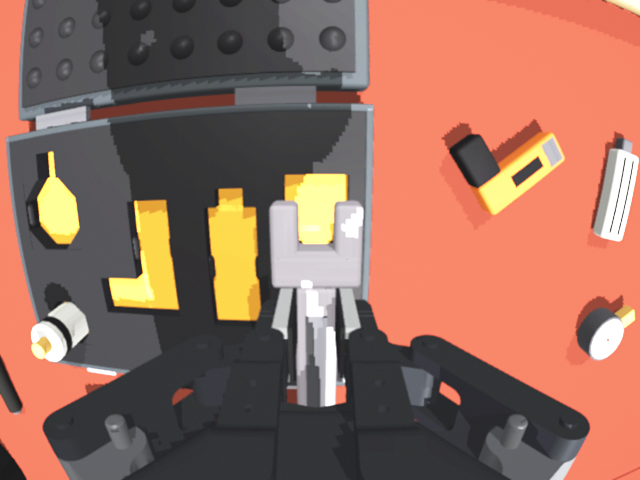

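The spanner is held level, with its fork at (316,250) lined up just behind its cutout at (316,200). I'll lower it.

>>> servo_tool([
  [[0,0.0017,0,-0.03,0],[0,0,0,-0.04,0],[0,0,0,0,0],[0,0,0,-0.003,0],[0,0,0,-0.004,0],[0,0,0,-0.003,0],[0,0,0,-0.002,0],[0,0,0,0,0]],
])

```text
time: 30.75
tool_pos: [0.5682, 0.1607, 0.0571]
tool_rot: [-0.0, 1.0, -0.015, 0.001]
contact_force: [0.8, -1.4, 1.1]
gripper_width: 0.181
grasp_force: 59.8
```

>>> servo_tool([
  [[0,0,0,-0.002,0],[0,0,0,-0.002,0],[0,0,0,-0.001,0],[0,0,0,-0.001,0],[0,0,0,0,0],[0,0,0,0,0],[0,0,0,0,0],[0,0,0,0,0]],
])

```text
time: 31.55
tool_pos: [0.5684, 0.1608, 0.0543]
tool_rot: [0.0, 1.0, -0.014, 0.0]
contact_force: [-10.2, -2.4, 21.3]
gripper_width: 0.184
grasp_force: 72.5
```

>>> servo_tool([
  [[30,0,0,0,0],[45,0,0,0,0],[45,0,0,0.01,0],[45,0,0,0.03,0],[45,-0.02,0,0.04,0],[45,-0.03,0,0.05,0],[45,-0.03,0,0.02,0],[45,0,0,0,0]],
])

```text
time: 32.35
tool_pos: [0.4916, 0.1613, 0.1976]
tool_rot: [-0.001, 1.0, -0.014, 0.003]
contact_force: [0.2, 0.0, 0.3]
gripper_width: 0.448
grasp_force: 0.0
```

>>> servo_tool([
  [[45,0,0,0,0],[45,0,0,0,0],[45,0,0,0,0],[45,0,0,0,0],[45,0,0,0,0],[45,0,0,0,0],[45,0,0,0,0],[45,0,0,0,0]],
])

```text
time: 33.15
tool_pos: [0.4918, 0.1607, 0.1929]
tool_rot: [0.0, 1.0, -0.015, 0.0]
contact_force: [-0.2, 0.2, 0.2]
gripper_width: 0.451
grasp_force: 0.0
```

```bash
python3 - <<'E'
from parts import *
f,T,s=wcam();print(s['tool_pos'],T[:3,3])
print(np.round(find(f,T,'spanner',(.565,.16,-1.7),z0=.031),4))
Z,xs,ys=heights(f,T,.56,.16,.08,.045,.0005)
for x in(.505,.52,.54,.555,.57,.585,.60,.608):
    print(x,Z[int((.64-x)/.0005)][80:240:8].round(3))
E
```

```text
[0.49179687 0.16070611 0.19291588] [0.56045174 0.15843119 0.32244679]
[0.5961 0.188  4.1912 0.8013]
0.505 [0.041 0.04  0.041 0.041 0.041 0.041 0.04  0.032 0.035 0.037 0.039 0.041
 0.036 0.042 0.041 0.041 0.042 0.041 0.005 0.002]
0.52 [0.031 0.041 0.041 0.041 0.041 0.04  0.041 0.036 0.047 0.048 0.048 0.048
 0.032 0.041 0.041 0.041 0.04  0.041 0.04  0.001]
0.54 [0.031 0.04  0.041 0.041 0.04  0.042 0.041 0.039 0.048 0.048 0.048 0.047
 0.041 0.04  0.042 0.041 0.041 0.041 0.041 0.001]
0.555 [0.037 0.04  0.041 0.041 0.041 0.041 0.041 0.041 0.048 0.047 0.049 0.047
 0.046 0.041 0.041 0.041 0.042 0.04  0.04  0.001]
0.57 [0.029 0.041 0.041 0.041 0.04  0.041 0.041 0.041 0.047 0.047 0.047 0.047
 0.045 0.042 0.041 0.041 0.041 0.04  0.041 0.001]
0.585 [ 0.031  0.042  0.041  0.041  0.041  0.041  0.046  0.046  0.047  0.047
  0.047  0.047  0.047  0.046  0.046  0.04   0.041  0.041  0.041 -0.   ]
0.6 [0.04  0.041 0.041 0.041 0.042 0.04  0.046 0.046 0.046 0.032 0.033 0.032
 0.045 0.046 0.047 0.037 0.04  0.041 0.041 0.001]
0.608 [0.04  0.041 0.041 0.041 0.041 0.041 0.046 0.045 0.047 0.032 0.032 0.032
 0.043 0.047 0.045 0.034 0.042 0.04  0.04  0.003]
```

>>> servo_tool([
  [[0,0.03,0,-0.03,0],[0,0.034,0,-0.04,0],[0,0,0,-0.04,0],[0,0,0,-0.015,0],[0,0,0,0,0],[0,0,0,0,0],[0,0,0,-0.003,0],[0,0,0,0,0]],
])

```text
time: 34.0
tool_pos: [0.5552, 0.161, 0.0689]
tool_rot: [-0.0, 1.0, -0.014, 0.002]
contact_force: [-0.5, 0.5, -0.5]
gripper_width: -0.001
grasp_force: 0.0
```

>>> servo_tool([
  [[0,0,0,-0.002,0],[0,0,0,-0.002,0],[0,0,0,-0.001,0],[0,0,0,-0.001,0],[0,0,0,0,0],[0,0,0,0,0],[0,0,0,0,0],[0,0,0,0,0]],
])

```text
time: 34.8
tool_pos: [0.5542, 0.1607, 0.0609]
tool_rot: [-0.0, 1.0, -0.015, 0.0]
contact_force: [0.1, -0.3, -0.1]
gripper_width: -0.0
grasp_force: 0.0
```

>>> servo_tool([
  [[0,0,0,-0.001,0],[0,0,0,-0.001,0],[0,0,0,-0.001,0],[0,0,0,-0.001,0],[0,0,0,-0.001,0],[0,0,0,0,0],[0,0,0,0,0],[0,0,0,0,0]],
])

```text
time: 35.6
tool_pos: [0.5543, 0.1608, 0.059]
tool_rot: [0.0, 1.0, -0.014, -0.001]
contact_force: [-10.0, -2.2, 17.7]
gripper_width: 0.0
grasp_force: 9.1
```

>>> servo_tool([
  [[0,0,0,0.05,0],[60,0,0,0.05,0],[60,0,0,0.05,0],[60,-0.007,-0.045,0.04,0],[60,-0.007,-0.05,0,0],[60,-0.007,-0.05,0,0],[60,-0.007,-0.05,0,0],[60,-0.007,-0.045,0,0]],
])

```text
time: 36.4
tool_pos: [0.5199, -0.0719, 0.239]
tool_rot: [0.0, 1.0, -0.015, 0.0]
contact_force: [-0.1, 0.3, 0.5]
gripper_width: 0.595
grasp_force: 0.0
```

>>> servo_tool([
  [[60,0,0,0,0],[60,0,0,0,0],[60,0,0,0,0],[60,0,0,0,0],[60,0,0,0,0],[60,0,0,0,0],[60,0,0,0,0],[60,0,0,0,0]],
])

```text
time: 37.2
tool_pos: [0.5206, -0.0697, 0.2388]
tool_rot: [-0.0, 1.0, -0.014, -0.0]
contact_force: [0.5, -0.3, -0.3]
gripper_width: 0.602
grasp_force: 0.0
```

```bash
python3 - <<'E'
from parts import *
f,T,s=wcam();print(s['tool_pos'],T[:3,3])
for n,g in dict(cleaner=(.5972,-.1106,-9),lighter=(.6174,-.0025,-55),gauge=(.458,-.123,-63)).items():
    try:print(n,np.round(find(f,T,n,g),4))
    except Exception as e:print(n,e)
E
```

```text
[ 0.52058813 -0.06968517  0.23878505] [ 0.58925197 -0.07192384  0.3683118 ]
cleaner [ 0.597  -0.1109 -9.3295  0.0108]
lighter [ 6.17600e-01 -3.00000e-03 -5.48661e+01  5.90000e-03]
gauge [ 4.58700e-01 -1.23900e-01 -6.37587e+01  2.59000e-02  9.17000e+02]
```

>>> servo_tool([
  [[60,0.04,-0.02,-0.03,-3.8],[60,0.0364,-0.0212,-0.05,-3.8],[60,0,0,-0.05,0],[60,0,0,-0.05,0],[60,0,0,-0.03,0],[60,0,0,0,0],[60,0,0,0,0],[60,0,0,0,0]],
])

```text
time: 38.05
tool_pos: [0.5877, -0.1054, 0.0459]
tool_rot: [0.001, 0.997, -0.081, 0.003]
contact_force: [0.2, 0.2, 1.0]
gripper_width: 0.602
grasp_force: 0.0
```

>>> servo_tool([
  [[60,0.0093,-0.0055,-0.008,0],[60,0,0,-0.016,0],[60,0,0,0,0],[60,0,0,0,0],[0,0,0,0,0],[0,0,0,0,0],[0,0,0,0,0],[0,0,0,0,0]],
])

```text
time: 38.85
tool_pos: [0.5954, -0.1104, 0.0197]
tool_rot: [0.0, 0.997, -0.081, 0.001]
contact_force: [-0.9, -0.0, 4.3]
gripper_width: 0.332
grasp_force: 62.0
```

>>> servo_tool([
  [[0,0,0,0,0],[0,0,0,0,0],[0,0,0,0,0],[0,0,0,0,0],[0,0,0,0.02,0],[0,0,0,0.04,0],[0,0,0,0.04,0],[0,0,0,0,0]],
])

```text
time: 39.65
tool_pos: [0.5987, -0.1114, 0.1256]
tool_rot: [0.001, 0.997, -0.081, 0.006]
contact_force: [0.7, 0.1, 0.0]
gripper_width: 0.327
grasp_force: 61.5
```

>>> servo_tool([
  [[0,-0.006,0.04,0,3.8],[0,-0.006,0.042,0,3.8],[0,-0.006,0.042,0,0],[0,-0.006,0.042,0,0],[0,-0.006,0.042,0,0],[0,-0.006,0.042,0,0],[0,-0.006,0.042,0,0],[0,-0.0056,0.035,0,0]],
])

```text
time: 40.45
tool_pos: [0.5459, 0.2186, 0.1174]
tool_rot: [0.0, 1.0, -0.014, -0.001]
contact_force: [1.0, -0.9, -0.5]
gripper_width: 0.33
grasp_force: 61.5
```

>>> servo_tool([
  [[0,0,0,0,0],[0,0,0,0,0],[0,0,0,0,0],[0,0,0,0,0],[0,0,0,0,0],[0,0,0,0,0],[0,0,0,0,0],[0,0,0,0,0]],
])

```text
time: 41.25
tool_pos: [0.5473, 0.2165, 0.1188]
tool_rot: [-0.0, 1.0, -0.015, 0.0]
contact_force: [-0.3, 0.6, -1.5]
gripper_width: 0.328
grasp_force: 61.5
```

```bash
python3 - <<'E'
from parts import *
f,T,s=wcam();print(s['tool_pos'],s['tool_rot'].round(4),s['contact_force'].round(1))
W=wworld(f,T);t=s['tool_pos'];m=(abs(W[...,1]-t[1])<.03)&(W[...,2]>t[2]-.03)&(W[...,2]<t[2]+.005)&(W[...,0]>t[0]+.012)&(W[...,0]<t[0]+.07);p=W[m]
print(len(p),np.percentile(p-t,[1,50,99],axis=0).round(4))
for a in(.02,.03,.037,.043,.05,.053,.055):
    q=(p-t)[abs(p[:,0]-t[0]-a)<.001]
    if len(q):print(a,np.percentile(q,[2,98],axis=0)[:,1:].round(4).tolist())
E
```

```text
[0.54731565 0.21652781 0.11877102] [-0.      0.9999 -0.0148  0.    ] [-0.3  0.6 -1.5]
7665 [[ 0.0124 -0.0155 -0.0132]
 [ 0.0319 -0.0011 -0.0031]
 [ 0.0544  0.0136 -0.0014]]
0.02 [[-0.0151, -0.0052], [0.0138, -0.0014]]
0.03 [[-0.0154, -0.0046], [0.013, -0.0015]]
0.037 [[-0.0153, -0.005], [0.0129, -0.0014]]
0.043 [[-0.0133, -0.0152], [0.0118, -0.0032]]
0.05 [[-0.0085, -0.0091], [0.0053, -0.0056]]
0.053 [[-0.0082, -0.0086], [0.0045, -0.0057]]
0.055 [[-0.0076, -0.0167], [0.004, -0.0065]]
```

>>> servo_tool([
  [[0,0.0034,-0.001,-0.027,0],[0,0,0,-0.03,0],[0,0,0,0,0],[0,0,0,0,0],[0,0,0,-0.003,0],[0,0,0,-0.003,0],[0,0,0,-0.002,0],[0,0,0,0,0]],
])

```text
time: 42.1
tool_pos: [0.5513, 0.2159, 0.0546]
tool_rot: [-0.0, 1.0, -0.015, 0.001]
contact_force: [0.4, 0.9, 1.4]
gripper_width: 0.329
grasp_force: 61.7
```

>>> servo_tool([
  [[0,0,0,-0.001,0],[0,0,0,-0.001,0],[0,0,0,-0.001,0],[0,0,0,-0.001,0],[0,0,0,0,0],[0,0,0,0,0],[0,0,0,0,0],[0,0,0,0,0]],
])

```text
time: 42.9
tool_pos: [0.5515, 0.216, 0.0538]
tool_rot: [0.0, 1.0, -0.014, 0.0]
contact_force: [-8.4, -3.1, 20.1]
gripper_width: 0.331
grasp_force: 72.6
```

>>> servo_tool([
  [[0,0,0,0.001,0],[45,0,0,0,0],[48,0,0,0,0],[48,0,0,0.02,0],[48,0,0,0.02,0],[0,0,0,0,0],[0,0,0,0,0],[0,0,0,0,0]],
])

```text
time: 43.7
tool_pos: [0.5496, 0.2154, 0.089]
tool_rot: [0.0, 1.0, -0.015, -0.001]
contact_force: [-0.6, 0.3, 0.1]
gripper_width: 0.003
grasp_force: 0.0
```

>>> servo_tool([
  [[0,0,0,-0.01,0],[0,0,0,-0.01,0],[0,0,0,-0.005,0],[0,0,0,0,0],[0,0,0,0,0],[0,0,0,0,0],[0,0,0,0,0],[0,0,0,0,0]],
])

```text
time: 44.5
tool_pos: [0.5509, 0.2158, 0.0661]
tool_rot: [-0.0, 1.0, -0.015, 0.0]
contact_force: [-0.2, 0.5, 0.1]
gripper_width: -0.001
grasp_force: 0.0
```

>>> servo_tool([
  [[0,0,0,-0.002,0],[0,0,0,-0.002,0],[0,0,0,-0.0015,0],[0,0,0,-0.001,0],[0,0,0,-0.001,0],[0,0,0,-0.001,0],[0,0,0,0,0],[0,0,0,0,0]],
])

```text
time: 45.3
tool_pos: [0.5509, 0.2158, 0.06]
tool_rot: [0.0, 1.0, -0.014, -0.0]
contact_force: [-8.0, -2.1, 15.2]
gripper_width: 0.0
grasp_force: 7.8
```

>>> servo_tool([
  [[0,0,0,0.04,0],[70,0,-0.02,0.05,-7.6],[70,0.004,-0.03,0.05,-7.6],[70,0.004,-0.03,0,-7.6],[70,0.004,-0.03,0,-7.6],[70,0.004,-0.03,0,-7.6],[70,0.004,-0.02,0,-7.6],[70,0.004,0,0,-7.6]],
])

```text
time: 46.1
tool_pos: [0.5741, 0.0591, 0.1861]
tool_rot: [0.0, 0.886, -0.465, 0.0]
contact_force: [0.1, -0.8, 0.3]
gripper_width: 0.7
grasp_force: 0.0
```

>>> servo_tool([
  [[70,0,0,0,0],[70,0,0,0,0],[70,0,0,0,0],[70,0,0,0,0],[70,0,0,0,0],[70,0,0,0,0],[70,0,0,0,0],[70,0,0,0,0]],
])

```text
time: 46.9
tool_pos: [0.574, 0.0616, 0.1864]
tool_rot: [-0.0, 0.888, -0.461, 0.0]
contact_force: [-0.1, -0.1, -0.9]
gripper_width: 0.701
grasp_force: 0.0
```

```bash
python3 - <<'E'
from parts import *
f,T,s=wcam();print(s['tool_pos'],s['tool_rot'].round(4),T[:3,3],s['joint_pos'].round(2))
for n,g in dict(lighter=(.6174,-.0025,-55),gauge=(.458,-.123,-63)).items():
    try:print(n,np.round(find(f,T,n,g),4))
    except Exception as e:print(n,e)
E
```

```text
[0.57404586 0.06157936 0.18642716] [-0.      0.8876 -0.4606  0.    ] [0.61318686 0.00441876 0.31595891] [-0.02 -0.02  1.78  0.    1.38  2.51]
lighter [ 6.1770e-01 -2.5000e-03 -5.5378e+01  8.3000e-03]
gauge [ 4.5880e-01 -1.2320e-01 -6.2289e+01  2.6400e-02  9.4800e+02]
```

>>> servo_tool([
  [[70,0.0147,-0.021,-0.02,0],[70,0.0145,-0.021,-0.03,0],[70,0.0145,-0.0223,-0.03,0],[70,0,0,-0.03,0],[70,0,0,-0.02,0],[70,0,0,0,0],[70,0,0,0,0],[70,0,0,0,0]],
])

```text
time: 47.75
tool_pos: [0.6191, -0.0028, 0.0584]
tool_rot: [-0.001, 0.888, -0.461, 0.001]
contact_force: [-0.3, 0.4, 0.2]
gripper_width: 0.698
grasp_force: 0.0
```

>>> servo_tool([
  [[70,-0.0012,0,-0.02,0],[70,0,0,-0.0145,0],[70,0,0,0,0],[70,0,0,0,0],[0,0,0,0,0],[0,0,0,0,0],[0,0,0,0,0],[0,0,0,0,0]],
])

```text
time: 48.55
tool_pos: [0.6176, -0.0029, 0.0233]
tool_rot: [-0.0, 0.888, -0.461, 0.001]
contact_force: [-0.2, -0.1, 5.2]
gripper_width: 0.282
grasp_force: 62.3
```

>>> servo_tool([
  [[0,0,0,0,0],[0,0,0,0,0],[0,0,0,0,0],[0,0,0,0,0],[0,0,0,0.02,0],[0,0,0,0.04,0],[0,0,0,0.04,0],[0,0,0,0,0]],
])

```text
time: 49.35
tool_pos: [0.6204, -0.0032, 0.1288]
tool_rot: [-0.002, 0.888, -0.461, 0.005]
contact_force: [0.9, 1.0, -0.3]
gripper_width: 0.281
grasp_force: 61.8
```

>>> servo_tool([
  [[0,-0.008,0.04,0,7.6],[0,-0.008,0.04,0,7.6],[0,-0.008,0.04,0,7.6],[0,-0.008,0.04,0,7.6],[0,-0.008,0.04,0,7.6],[0,-0.008,0.04,0,7.6],[0,-0.004,0.0356,0,7.6],[0,0,0,0,0]],
])

```text
time: 50.15
tool_pos: [0.5626, 0.2763, 0.1203]
tool_rot: [-0.0, 1.0, -0.011, -0.001]
contact_force: [0.0, 0.1, -1.0]
gripper_width: 0.284
grasp_force: 61.7
```

>>> servo_tool([
  [[0,0,0,0,0],[0,0,0,0,0],[0,0,0,0,0],[0,0,0,0,0],[0,0,0,0,0],[0,0,0,0,0],[0,0,0,0,0],[0,0,0,0,0]],
])

```text
time: 50.95
tool_pos: [0.5646, 0.2728, 0.122]
tool_rot: [-0.0, 1.0, -0.015, 0.0]
contact_force: [0.3, -0.4, -1.5]
gripper_width: 0.284
grasp_force: 61.7
```

```bash
python3 - <<'E'
from parts import *
f,T,s=wcam();print(s['tool_pos'],s['tool_rot'].round(4),s['contact_force'].round(1))
W=wworld(f,T);t=s['tool_pos'];m=(abs(W[...,1]-t[1])<.03)&(W[...,2]>t[2]-.03)&(W[...,2]<t[2]+.005)&(W[...,0]>t[0]+.012)&(W[...,0]<t[0]+.07);p=W[m]
print(len(p),np.percentile(p-t,[1,50,99,99.8],axis=0).round(4))
for a in(.02,.025,.029,.033,.035):
    q=(p-t)[abs(p[:,0]-t[0]-a)<.001]
    if len(q):print(a,np.percentile(q,[2,98],axis=0)[:,1:].round(4).tolist())
E
```

```text
[0.56458041 0.27275322 0.12198753] [-0.      0.9999 -0.0147  0.    ] [ 0.3 -0.4 -1.5]
3897 [[ 0.0123 -0.0136 -0.0184]
 [ 0.024  -0.001  -0.0025]
 [ 0.0317  0.0116 -0.0007]
 [ 0.0318  0.0121 -0.0004]]
0.02 [[-0.0135, -0.0049], [0.0114, -0.0009]]
0.025 [[-0.0134, -0.0043], [0.0111, -0.0008]]
0.029 [[-0.0136, -0.0112], [0.0109, -0.001]]
```

>>> servo_tool([
  [[0,0.0037,-0.0003,-0.027,0],[0,0,0,-0.03,0],[0,0,0,0,0],[0,0,0,0,0],[0,0,0,-0.003,0],[0,0,0,-0.003,0],[0,0,0,-0.002,0],[0,0,0,0,0]],
])

```text
time: 51.8
tool_pos: [0.569, 0.273, 0.0579]
tool_rot: [-0.001, 1.0, -0.015, 0.001]
contact_force: [1.7, 2.2, 1.5]
gripper_width: 0.283
grasp_force: 62.0
```

>>> servo_tool([
  [[0,0,0,-0.001,0],[0,0,0,-0.001,0],[0,0,0,0,0],[0,0,0,0,0],[0,0,0,0,0],[0,0,0,0,0],[0,0,0,0,0],[0,0,0,0,0]],
])

```text
time: 52.6
tool_pos: [0.5684, 0.2726, 0.0549]
tool_rot: [-0.0, 1.0, -0.015, 0.0]
contact_force: [2.4, 2.5, -0.9]
gripper_width: 0.282
grasp_force: 61.8
```

Part inside, no resistance yet. Release and press from above.

>>> servo_tool([
  [[0,0,0,0,0],[40,0,0,0,0],[42,0,0,0,0],[42,0,0,0.02,0],[42,0,0,0.02,0],[0,0,0,0,0],[0,0,0,0,0],[0,0,0,0,0]],
])

```text
time: 53.4
tool_pos: [0.5672, 0.272, 0.0933]
tool_rot: [0.001, 1.0, -0.015, -0.001]
contact_force: [-0.4, 0.1, -0.9]
gripper_width: 0.003
grasp_force: 0.0
```

>>> servo_tool([
  [[0,0,0,-0.01,0],[0,0,0,-0.01,0],[0,0,0,-0.005,0],[0,0,0,-0.003,0],[0,0,0,-0.002,0],[0,0,0,-0.001,0],[0,0,0,0,0],[0,0,0,0,0]],
])

```text
time: 54.2
tool_pos: [0.5685, 0.2726, 0.0642]
tool_rot: [-0.0, 1.0, -0.015, 0.0]
contact_force: [-0.4, -0.1, 0.8]
gripper_width: -0.002
grasp_force: 0.0
```

>>> servo_tool([
  [[0,0,0,-0.001,0],[0,0,0,-0.001,0],[0,0,0,-0.001,0],[0,0,0,0,0],[0,0,0,0,0],[0,0,0,0,0],[0,0,0,0,0],[0,0,0,0,0]],
])

```text
time: 55.0
tool_pos: [0.5688, 0.2726, 0.0621]
tool_rot: [-0.0, 1.0, -0.015, 0.001]
contact_force: [-1.2, -2.1, 4.5]
gripper_width: 0.0
grasp_force: 2.5
```

>>> servo_tool([
  [[0,0,0,-0.001,0],[0,0,0,-0.001,0],[0,0,0,0,0],[0,0,0,0,0],[0,0,0,0,0],[0,0,0,0.02,0],[70,0,0,0.04,0],[70,0,-0.04,0.05,-8]],
])

```text
time: 55.8
tool_pos: [0.5673, 0.243, 0.1582]
tool_rot: [-0.0, 0.996, -0.084, -0.001]
contact_force: [0.6, -0.3, 0.3]
gripper_width: 0.332
grasp_force: 0.0
```

>>> servo_tool([
  [[80,-0.015,-0.04,0.01,-8],[80,-0.015,-0.04,0.0,-8],[80,-0.015,-0.04,0.0,-8],[80,-0.015,-0.04,0.0,-8],[80,-0.015,-0.04,0.0,-8],[80,-0.015,-0.04,0,-8],[80,-0.015,-0.04,0,-5],[80,0,0,0,0]],
])

```text
time: 56.6
tool_pos: [0.4619, -0.0421, 0.1678]
tool_rot: [0.001, 0.852, -0.523, 0.0]
contact_force: [0.3, 0.3, 1.0]
gripper_width: 0.803
grasp_force: 0.0
```

>>> servo_tool([
  [[80,-0.02,-0.02,0,0],[80,0,0,0,0],[80,0,0,0,0],[80,0,0,0,0],[80,0,0,0,0],[80,0,0,0,0],[80,0,0,0,0],[80,0,0,0,0]],
])

```text
time: 57.4
tool_pos: [0.4433, -0.0585, 0.1679]
tool_rot: [0.0, 0.854, -0.52, -0.0]
contact_force: [-1.2, -0.3, 0.8]
gripper_width: 0.799
grasp_force: 0.0
```

```bash
python3 - <<'E'
from parts import *
f,T,s=wcam();print(s['tool_pos'],s['tool_rot'].round(4),T[:3,3],s['joint_pos'].round(2))
print(np.round(find(f,T,'gauge',(.458,-.123,-63)),4))
save(f['pixels'],'g1')
E
```

```text
[ 0.44333932 -0.05850822  0.16791875] [ 0.000e+00  8.543e-01 -5.198e-01 -1.000e-04] [ 0.47442654 -0.12057838  0.29744051] [-0.3  -0.34  2.09  0.    1.38  2.37]
[ 4.5860e-01 -1.2350e-01 -6.5558e+01  2.5300e-02  7.9300e+02]
```

>>> servo_tool([
  [[80,0.0053,-0.022,-0.02,-0.7],[80,0.005,-0.022,-0.03,0],[80,0.005,-0.021,-0.03,0],[80,0,0,-0.03,0],[80,0,0,-0.01,0],[80,0,0,0,0],[80,0,0,0,0],[80,0,0,0,0]],
])

```text
time: 58.25
tool_pos: [0.4599, -0.124, 0.05]
tool_rot: [-0.0, 0.851, -0.525, 0.002]
contact_force: [0.9, 0.0, 0.2]
gripper_width: 0.8
grasp_force: 0.0
```

>>> servo_tool([
  [[80,-0.0013,0.0005,-0.012,0],[80,0,0,-0.0095,0],[80,0,0,0,0],[80,0,0,0,0],[0,0,0,0,0],[0,0,0,0,0],[0,0,0,0,0],[0,0,0,0,0]],
])

```text
time: 59.05
tool_pos: [0.4579, -0.1235, 0.0273]
tool_rot: [-0.0, 0.851, -0.525, 0.001]
contact_force: [-0.5, 0.1, 5.7]
gripper_width: 0.552
grasp_force: 62.0
```

>>> servo_tool([
  [[0,0,0,0,0],[0,0,0,0,0],[0,0,0,0,0],[0,0,0,0,0],[0,0,0,0.02,0],[0,0,0,0.04,0],[0,0,0,0.04,0],[0,0,0,0,0]],
])

```text
time: 59.85
tool_pos: [0.4608, -0.1248, 0.1324]
tool_rot: [-0.001, 0.851, -0.525, 0.006]
contact_force: [0.3, 0.6, -2.2]
gripper_width: 0.552
grasp_force: 62.4
```

>>> servo_tool([
  [[0,0.011,0.04,0,7.7],[0,0.011,0.04,0,7.7],[0,0.011,0.04,0,7.7],[0,0.011,0.04,0,7.7],[0,0.011,0.04,0,7.7],[0,0.011,0.04,0,7.7],[0,0.011,0.04,0,7.7],[0,0.011,0.04,0,7.7]],
])

```text
time: 60.65
tool_pos: [0.5443, 0.1982, 0.1242]
tool_rot: [0.0, 1.0, -0.013, -0.001]
contact_force: [0.3, -0.5, -2.0]
gripper_width: 0.553
grasp_force: 62.4
```

>>> servo_tool([
  [[0,0.01,0.04,0,0],[0,0.01,0.04,0,0],[0,0.01,0.04,0,0],[0,0.01,0.04,0,0],[0,0,0,0,0],[0,0,0,0,0],[0,0,0,0,0],[0,0,0,0,0]],
])

```text
time: 61.45
tool_pos: [0.5849, 0.3554, 0.1257]
tool_rot: [0.0, 1.0, -0.016, -0.001]
contact_force: [0.3, -0.4, -1.6]
gripper_width: 0.551
grasp_force: 62.5
```

```bash
python3 - <<'E'
from parts import *
f,T,s=wcam();print(s['tool_pos'],s['tool_rot'].round(4),s['contact_force'].round(1),T[:3,3].round(3))
save(f['pixels'],'g2')
W=wworld(f,T);t=s['tool_pos'];m=(abs(W[...,1]-t[1])<.04)&(W[...,2]>t[2]-.035)&(W[...,2]<t[2]+.005)&(W[...,0]>t[0]+.012)&(W[...,0]<t[0]+.07);p=W[m]-t
print(len(p),np.percentile(p,[1,50,99,99.8],axis=0).round(4))
for a in(.015,.02,.024,.028,.031,.035,.039,.042,.045):
    q=p[abs(p[:,0]-a)<.001]
    if len(q):print(a,np.percentile(q,[2,98],axis=0)[:,1:].round(4).tolist())
E
```

```text
[0.58487515 0.3554162  0.12569613] [ 4.000e-04  9.999e-01 -1.610e-02 -6.000e-04] [ 0.3 -0.4 -1.6] [0.654 0.353 0.255]
5738 [[ 0.0123 -0.0205 -0.0233]
 [ 0.0219 -0.0011 -0.0061]
 [ 0.0451  0.0195 -0.0011]
 [ 0.0453  0.0207 -0.0008]]
0.015 [[-0.0201, -0.0213], [0.0199, -0.0011]]
0.02 [[-0.0162, -0.0237], [0.0156, -0.0012]]
0.024 [[-0.0101, -0.0223], [0.0089, -0.0017]]
0.028 [[-0.0082, -0.0089], [0.0057, -0.0065]]
0.031 [[-0.0082, -0.009], [0.0056, -0.0065]]
0.035 [[-0.0082, -0.0091], [0.0054, -0.0066]]
0.039 [[-0.0083, -0.009], [0.0052, -0.0065]]
0.042 [[-0.0084, -0.0089], [0.0047, -0.0067]]
0.045 [[-0.0084, -0.0198], [0.0043, -0.007]]
```

View pics/g2.png

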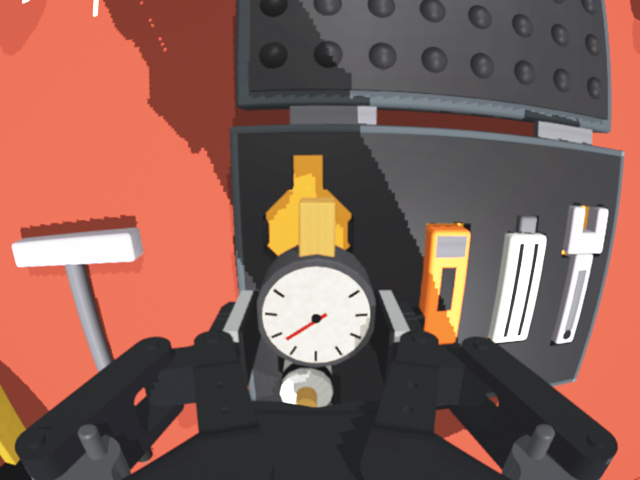

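The gauge is held with its stem at (317,225), pointing at its cutout (308,200). The other parts look seated.

>>> servo_tool([
  [[0,0.0124,0.0032,-0.026,0],[0,0,0,-0.028,0.3],[0,0,0,0,0],[0,0,0,0,0],[0,0,0,0,0],[0,0,0,0,0],[0,0,0,0,0],[0,0,0,0,0]],
])

```text
time: 62.3
tool_pos: [0.598, 0.3602, 0.0734]
tool_rot: [-0.0, 1.0, -0.013, 0.001]
contact_force: [-0.8, -0.5, -2.6]
gripper_width: 0.555
grasp_force: 62.6
```

>>> servo_tool([
  [[0,-0.0007,-0.0013,-0.003,0],[0,0,0,-0.003,0],[0,0,0,-0.003,0],[0,0,0,-0.003,0],[0,0,0,-0.003,0],[0,0,0,-0.002,0],[0,0,0,0,0],[0,0,0,0,0]],
])

```text
time: 63.1
tool_pos: [0.5969, 0.3588, 0.0549]
tool_rot: [-0.0, 1.0, -0.013, 0.0]
contact_force: [2.6, 3.5, -2.8]
gripper_width: 0.545
grasp_force: 62.5
```

>>> servo_tool([
  [[60,0,0,0,0],[66,0,0,0,0],[66,0,0,0,0],[66,0,0,0.02,0],[66,0,0,0.025,0],[0,0,0,0,0],[0,0,0,0,0],[0,0,0,0,0]],
])

```text
time: 63.9
tool_pos: [0.5962, 0.3582, 0.099]
tool_rot: [0.001, 1.0, -0.013, -0.001]
contact_force: [-0.0, -0.2, -0.3]
gripper_width: 0.155
grasp_force: 0.0
```

>>> servo_tool([
  [[0,0,0,0,0],[0,0,0,-0.01,0],[0,0,0,-0.01,0],[0,0,0,-0.009,0],[0,0,0,-0.003,0],[0,0,0,0,0],[0,0,0,0,0],[0,0,0,0,0]],
])

```text
time: 64.7
tool_pos: [0.5974, 0.3589, 0.0692]
tool_rot: [-0.0, 1.0, -0.013, 0.001]
contact_force: [0.3, -0.1, -0.5]
gripper_width: -0.005
grasp_force: 0.0
```

>>> servo_tool([
  [[0,0,0,-0.002,0],[0,0,0,-0.001,0],[0,0,0,-0.001,0],[0,0,0,-0.001,0],[0,0,0,-0.001,0],[0,0,0,0,0],[0,0,0,0,0],[0,0,0,0,0]],
])

```text
time: 65.5
tool_pos: [0.597, 0.3587, 0.0625]
tool_rot: [-0.0, 1.0, -0.013, 0.0]
contact_force: [-0.2, -0.4, 0.1]
gripper_width: 0.0
grasp_force: 0.0
```

>>> servo_tool([
  [[0,0,0,-0.001,0],[0,0,0,-0.001,0],[0,0,0,-0.001,0],[0,0,0,-0.0005,0],[0,0,0,0,0],[0,0,0,0,0],[0,0,0,0,0],[0,0,0,0,0]],
])

```text
time: 66.3
tool_pos: [0.5972, 0.3588, 0.0621]
tool_rot: [0.0, 1.0, -0.013, -0.0]
contact_force: [-6.4, -2.7, 12.9]
gripper_width: 0.004
grasp_force: 6.4
```

>>> servo_tool([
  [[0,0,0,0.03,0],[0,0,0,0.05,0],[0,0,-0.02,0.05,0],[0,-0.025,-0.035,0.05,0],[0,-0.025,-0.035,0.05,0],[0,-0.025,0,0.02,0],[0,-0.01,0,0,0],[0,0,0,0,0]],
])

```text
time: 67.1
tool_pos: [0.5233, 0.2873, 0.2811]
tool_rot: [-0.0, 1.0, -0.012, 0.0]
contact_force: [0.5, 0.2, -0.1]
gripper_width: 0.002
grasp_force: 0.0
```

>>> servo_tool([
  [[0,0,0,0,0],[0,0,0,0,0],[0,0,0,0,0],[0,0,0,0,0],[0,0,0,0,0],[0,0,0,0,0],[0,0,0,0,0],[0,0,0,0,0]],
])

```text
time: 67.9
tool_pos: [0.5241, 0.2871, 0.2813]
tool_rot: [-0.0, 1.0, -0.013, 0.0]
contact_force: [-0.2, -0.3, 0.2]
gripper_width: 0.001
grasp_force: 0.0
```

```bash
python3 - <<'E'
from parts import *
f,T,s=wcam();print(s['tool_pos'],T[:3,3].round(3));W=wworld(f,T)
o=ortho(f,T,.56,.265,.15,.045,.0006);save(o,'final')
C=np.array([.5638,.2658]);th=np.radians(-1.66)
pk=dict(spanner=(.5653,.1605,.045),cleaner=(.5528,.2155,.046),lighter=(.5683,.2724,.048),gauge=(.5973,.3586,.048))
for n,(x,y,zt) in pk.items():
    p=POLY.get(n,([0],.024))[1];Z,xs,ys=heights(f,T,x,y,.08,zt,.0005)
    d=np.stack([xs-x,ys-y],-1)@np.array([[np.cos(th),-np.sin(th)],[np.sin(th),np.cos(th)]])
    m=(Z>zt-.0025)&(Z<zt+.008);
    box={'spanner':(-.07,.06,-.025,.025),'cleaner':(-.05,.06,-.022,.022),'lighter':(-.06,.045,-.02,.055),'gauge':(-.035,.035,-.035,.035)}[n]
    m&=(d[...,0]>box[0])&(d[...,0]<box[1])&(d[...,1]>box[2])&(d[...,1]<box[3])
    q=d[m];A=np.c_[q,np.ones(len(q))];c=np.linalg.lstsq(A,Z[m],rcond=None)[0]
    print(n,len(q),'ext',np.percentile(q,[.5,99.5],axis=0).round(4).tolist(),'z',np.median(Z[m]).round(4),'exp',zt,'tilt',c[:2].round(3))
    if n=='gauge':print(np.round(find(f,T,n,(x,y,-2),z0=.024),4))
m=(abs(W[...,0]-.508)<.03)&(abs(W[...,1]-.364)<.03);
for lo,hi in((.072,.08),(.083,.1)):
    k=m&(W[...,2]>lo)&(W[...,2]<hi);print('arr',k.sum(),np.percentile(W[k],[2,50,98],axis=0).round(4).tolist())
E
```

```text
[0.52409024 0.28706009 0.28133536] [0.593 0.285 0.411]
spanner 9238 ext [[-0.0595, -0.0175], [0.0476, 0.0187]] z 0.0459 exp 0.045 tilt [-0.004 -0.007]
cleaner 9391 ext [[-0.0377, -0.0138], [0.0434, 0.0157]] z 0.0469 exp 0.046 tilt [-0.002 -0.013]
lighter 10897 ext [[-0.0481, -0.0114], [0.0298, 0.0452]] z 0.0489 exp 0.048 tilt [ 0.002 -0.004]
gauge 7556 ext [[-0.0236, -0.0235], [0.0237, 0.0246]] z 0.0494 exp 0.048 tilt [-0.002  0.004]
[ 5.976000e-01  3.594000e-01 -1.399329e+02  2.540000e-02  1.624800e+04]
arr 695 [[0.494, 0.3488, 0.073], [0.5104, 0.3613, 0.077], [0.5231, 0.3779, 0.0787]]
arr 153 [[0.5024, 0.3578, 0.0839], [0.5089, 0.3628, 0.089], [0.5142, 0.3684, 0.0906]]
```

View pics/final.png

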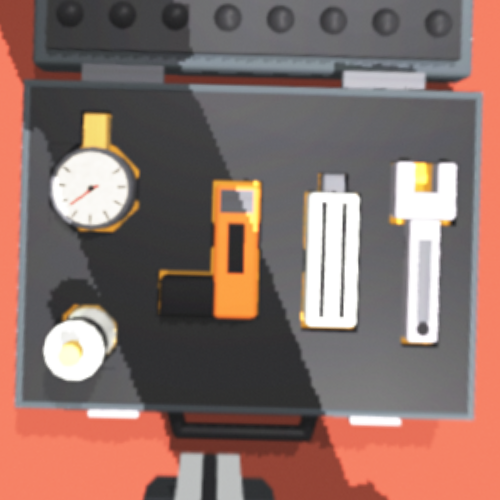

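All five items sit level in their cutouts at the expected heights, and the gripper is clear. I'm handing in.

```bash
python3 -c "
from h import *
print(manip.job_done())"
```

```text
the job is handed in; nothing more can be done
None
```

I handed the job in at about 68 s and got no verdict back: the arrestor (left-hand thread) is unscrewed and stands in its cutout, and the spanner, cleaner, lighter and gauge are pressed home. The last camera check showed all five within about 2 mm and level, and I did not touch the carton, wire brush or hammer.

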